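# Make up a train in the storage cassette

### The job

Make up the train in the aluminium-sided cassette on the bench: first the short white van right up against the wooden end stop, then the two long green coaches close behind it one after the other (either of them first), and last the small wooden chock close behind the last coach so that nothing can roll. All four stand upright in the lane in one line, each gap no wider than a finger (under 15 mm), and you let go of everything. Leave the bridge piece and the tin cup where they are.

Things in the scene. Friction and masses are not known exactly. Their poses are not given: they have to be found in the camera images.
- cassette: Train cassette, fixed: plywood base 60 x 310 mm with a straight lane along its middle. Lane floor (black) 8 mm above the bench, 30 mm wide between two aluminium walls 2 mm thick, tops 14 mm above the bench. Origin: centre of the underside, on the bench; y along the lane, x across, z up. The lane ends at y = -155 and +155 mm; the end stop is at one end (which one changes), the open end at the other.
- end_stop: The closed end of the cassette: a dark hardwood cross block, 46 mm across the lane, 20 mm along it, top 30 mm above the bench, on a plywood foot. Fixed. Origin: centre of its underside, on the bench, 165 mm from the cassette's origin along the lane; so its face to the lane is 10 mm from its origin.
- open_end: The open end of the cassette, opposite the end stop: a flat plywood foot 60 mm across, 20 mm along the lane, with a brass strip on top, flush with the lane floor (8 mm). Fixed. Origin: centre of its underside, on the bench.
- van: The short white model goods van, 70 mm long over couplings, 32 mm high (the solid box body is 28 mm high, 54 mm long). 28 to 45 g, 14 mm wide; grasp across its long sides near mid-length. Origin: centre of the underside at wheel level; y along its length, x across, z up; the two ends count as alike.
- coach_a: A long green model coach with a grey roof, 83 mm long over couplings, 30 mm high (the solid box body is 26 mm high, 66 mm long). 28 to 45 g, 14 mm wide; grasp across its long sides near mid-length. Origin: centre of the underside at wheel level; y along its length, x across, z up; the two ends count as alike.
- coach_b: The other long green model coach with a grey roof, 81 mm long over couplings, 30 mm high (the solid box body is 26 mm high, 64 mm long). 28 to 45 g, 14 mm wide; grasp across its long sides near mid-length. Origin: centre of the underside at wheel level; y along its length, x across, z up; the two ends count as alike.
- chock: Loose light beech chock: a block 22 mm across (x), 30 mm along the lane (y, with thin cork faces at both ends) and 22 mm high, carrying a narrower grip 12 mm (x) by 20 mm (y) that reaches to 36 mm high. 30 g. Grasp it by the grip across x. Origin: centre of the underside. It goes into the lane with its y along the lane.
- bridge_piece: Bystander: short piece of model track on a dark bridge pier, 11 x 50 x 15 mm. Not to be moved. Origin: centre of the underside.
- pin_cup: Bystander: small round tin cup, 44 mm wide, 27 mm high. Not to be moved. Origin: centre of the underside.
Things that resemble listed ones, but are neither listed nor needed, are in the scene too. Leave any orange, pink or purple look-alike of the chock alone.

How it is judged:
At the end, for the whole second after the job is handed in: Van, both coaches and chock stand upright (within 0.15 rad) and at rest on the lane floor of the cassette, in one line, released: the van next to the end stop, then one coach, then the other, then the chock; every gap (stop to van, van to coach, coach to coach, coach to chock) is at most 15 mm (x of van in the frame of cassette between -0.012 and 0.012 m and y of van in the frame of cassette between -0.165 and 0.165 m and z of van in the frame of cassette between 0.004 and 0.012 m and angle between each of van, coach_a, coach_b, chock's own z axis and vertical below 0.15 rad and linear speed of each of van, coach_a, coach_b, chock below 0.01 m/s and angle between the y axis of each of van, coach_a, coach_b and the y axis of cassette, either way round below 0.2 rad and x of coach_a in the frame of cassette between -0.012 and 0.012 m and y of coach_a in the frame of cassette between -0.165 and 0.165 m and z of coach_a in the frame of cassette between 0.004 and 0.012 m and x of coach_b in the frame of cassette between -0.012 and 0.012 m and y of coach_b in the frame of cassette between -0.165 and 0.165 m and z of coach_b in the frame of cassette between 0.004 and 0.012 m and x of chock in the frame of cassette between -0.012 and 0.012 m and y of chock in the frame of cassette between -0.165 and 0.165 m and z of chock in the frame of cassette between 0.004 and 0.012 m and horizontal distance between van and end_stop between 0.037 and 0.06 m and ((horizontal distance between van and coach_a between 0.0685 and 0.0915 m and horizontal distance between coach_a and coach_b between 0.074 and 0.097 m and horizontal distance between coach_b and chock between 0.0475 and 0.0705 m) or (horizontal distance between van and coach_b between 0.0675 and 0.0905 m and horizontal distance between coach_b and coach_a between 0.074 and 0.097 m and horizontal distance between coach_a and chock between 0.0485 and 0.0715 m))); the robot touches nothing.
It fails at once if the bridge piece was moved by more than 20 mm (distance of bridge_piece from where it was at the start of the episode above 0.02 m).
It fails at once if the tin cup was moved by more than 20 mm (distance of pin_cup from where it was at the start of the episode above 0.02 m).
It also fails if it takes over 83 s, if anything falls off the work surface, if the arm or the gripper's body presses on something with over 40 N, if the wrist force passes 120 N, or if a joint passes its speed limit or range.

### The arm

A 6-joint arm with a two-finger parallel gripper is mounted at the origin on a cart in front of the work surface, level with it; the furniture and walls round the work are solid. World frame = base frame: x ahead of the robot, y to its left, z up, the work surface at z = 0. Lengths are in m, angles in rad, forces in N, time in s.
With the tool pointing down it reaches from about 0.35 to 0.85 m from the base axis. Payload 8.1 kg.
Tool frame: the origin (TCP) lies midway between the tips of the shut fingers; the grasp point (between the pads) lies 19 mm behind it; z points along the fingers, y is the line along which they close (so a half turn about z gives the same grasp; the last joint's range is limited). The gripper opens to 93 mm and grips with 3 to 60 N. Pads are 15 mm wide; open, the fingers measure 128 mm over their backs; the gripper's body (75 mm by 188 mm) begins 65 mm behind the grasp point.
Start: joints at [1.243, 0.13, 1.488, -0, 1.523, -0.085], TCP at [0.144, 0.582, 0.186] pointing down, gripper open.
Joint ranges: [-2.96, 2.96], [-0.89, 2.26], [0.02, 2.5], [-1.34, 4.48], [0, 2.73], [-2.66, 2.66]. Speed limits (rad/s): [2.39, 2.39, 2.79, 3.14, 3.14, 3.14].

### API

Orientations are given as a rotation vector (axis times angle).
In Python, from plant import read_state, read_camera, get_calibration, close_job gives the robot as it stands.
- The arm moves only by the shell command python3 -m crank 'ROWS' [FORCE]. ROWS is JSON, a list that holds one entry, the list of rows, each a list of 7 numbers: the gripper's target within -1 to 1 (fully open at 1, half-way at 0, shut at -1), then the shift along the tool's x, y, z as a fraction of full scale, then the turn, a rotation vector about the tool's x, y, z as a fraction of full scale. In form: [[[grip, x, y, z, rx, ry, rz], ...]]. A call has exactly 5 rows; each row is the pose to reach, as a shift and turn from the pose commanded when the call began, along the tool's axes at that moment; what a row does not reach only later rows make up. Full scale, the value 1, is 0.5 m for a shift and 90 degrees for a turn. A row lasts 1/8 s, in which the tool goes at most 62.5 mm and 10.7 degrees, less where a joint would pass 70% of its speed; a pose out of reach is approached as far as the arm can. A call with a number of a shift or a turn outside -1 to 1 is refused whole. A call with a gripper value outside its range is refused whole. The fingers move at their own pace and stop on an object; FORCE is the grip in N (left out, the last holds). Time passes only in rows, so rows that repeat a pose let the fingers close, or fill a call up. It gives the time, the measured TCP pose, the force, the opening and the grip force at its end, in the units of the state.
- read_state(): the state, without advancing time (a new reading comes with each control period).
- read_camera(name): name is "side" or "top" or "wrist"; returns the picture (384x512x3 uint8, red, green, blue); there is no depth.
- get_calibration(name): a dict with "fx", "fy", "cx", "cy" (pixels), "eye" and "orientation" of the camera in the world; the wrist camera has in their place "mount" (4x4, takes a point from camera to tool coordinates, whose origin is the TCP and whose axes are the flange's). Camera axes: x right, y down, z forward; pixel columns grow to the right and rows downward; lengths in m; the calibration is good to about 2 mm. A picture is of the moment at which its call begins: read the wrist's pose just before it. get_calibration takes no time and is no camera call.
- close_job(): hands the job in; it is judged then, once.
The state is a dict: "t": time; "q": joint angles; "dq": joint speeds; "joint_torque": joint torques, N m; "tool_pos": TCP position; "orientation": TCP orientation; "force": force on the tool from outside, world axes, zero at the start; "wrist_torque": the same for the moment, N m; "opening": finger opening in m; "gripper_force": force on a finger pad.
Only numpy, scipy, OpenCV 4.12 (cv2) and the standard library are available. Lean on these libraries where they do the work, as an engineer would, in place of code of your own. Each camera call takes 0.05 s, during which the arm holds its last target. There are 200 camera calls.

## Working session

There is one attempt and no reset: what is moved stays moved. The work goes in short steps, Python scripts to look and compute and a shell command to move; the robot and the scene stay as the last step left them, time stands still between calls to the robot, and variables do not carry over. Pictures are saved under pics/ and viewed, at most 14 in all, crops included, and the job is handed in when it is done.

```bash
ls; mkdir -p pics
python3 - <<'E'
from plant import *
import cv2,numpy as np
s=read_state();print(s)
for n in ("top","side","wrist"):
    c=get_calibration(n);print(n,c)
    im=read_camera(n);np.save(f"pics/{n}0.npy",im);cv2.imwrite(f"pics/{n}0.png",im[:,:,::-1])
E
```

```text
pics
{'t': 0.0, 'q': array([ 1.24261830e+00,  1.31122038e-01,  1.48924662e+00, -1.43012026e-05,
        1.52303325e+00, -8.53773150e-02]), 'dq': array([-0.00053955, -0.00065861, -0.00086098,  0.00016237, -0.00238325,
        0.00027101]), 'joint_torque': array([-4.61290074e-04, -5.59850049e+01, -4.91753840e+01,  7.68256816e-02,
        3.57235456e-02, -1.71124329e-04]), 'tool_pos': array([0.14402199, 0.58181477, 0.18532883]), 'orientation': array([-3.80409801e-01, -3.11811467e+00,  2.78571967e-03]), 'force': array([-1.01165297, -0.30115871,  0.74252278]), 'wrist_torque': array([0.01070287, 0.0350671 , 0.03697191]), 'gripper_force': 0.0, 'opening': 0.09270236876104221}
top {'fx': 439.28327626991705, 'fy': 439.28327626991705, 'cx': 248.51145568623915, 'cy': 198.19682508628776, 'eye': array([0.37314886, 0.02860764, 1.08124556]), 'orientation': array([-2.2008293 ,  2.00470237, -0.20108115])}
side {'fx': 445.28268316128447, 'fy': 445.28268316128447, 'cx': 250.87854724859153, 'cy': 199.75243528221785, 'eye': array([ 0.1540486 , -0.28345642,  1.05270891]), 'orientation': array([-2.41039589,  1.20309683, -0.31560486])}
wrist {'fx': 300.37020525020733, 'fy': 300.37020525020733, 'cx': 250.58865826069473, 'cy': 188.95852049636676, 'mount': array([[ 4.19251578e-05, -9.66545558e-01, -2.56494994e-01,
         7.05278104e-02],
       [ 9.99999789e-01, -1.25613665e-04,  6.36801820e-04,
         8.91355783e-04],
       [-6.47717246e-04, -2.56494966e-01,  9.66545350e-01,
        -1.99331705e-01],
       [ 0.00000000e+00,  0.00000000e+00,  0.00000000e+00,
         1.00000000e+00]])}
```

View pics/top0.png

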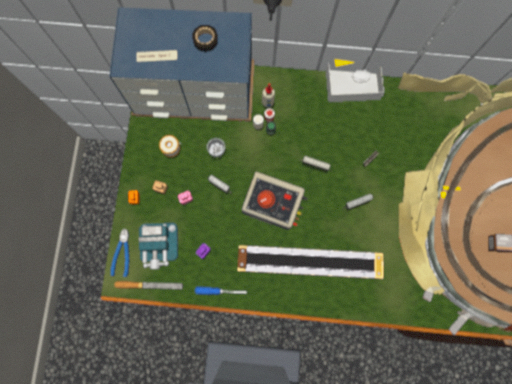

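View pics/side0.png

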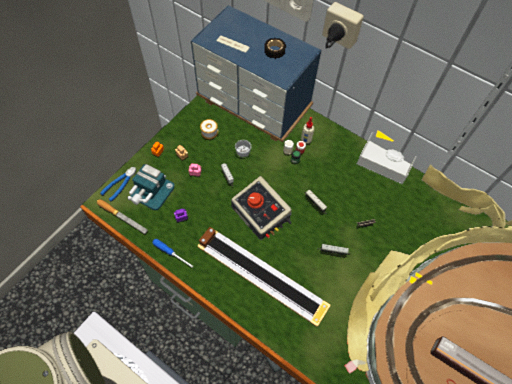

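The top view shows the van candidate (218,184), two coaches (316,163) and (360,201), and the cassette with its brown stop at (242,258) and brass end at (380,265). The chock-like pieces are beech (160,187), orange (133,197), pink (185,197) and purple (203,251). The bridge is at (371,158) and the cup at (216,148). One crop to check this.

```bash
cat > h.py <<'E'
import numpy as np,cv2
from scipy.spatial.transform import Rotation as R
from plant import *
def cam(n,s=None):
    c=get_calibration(n);K=np.array([[c['fx'],0,c['cx']],[0,c['fy'],c['cy']],[0,0,1]])
    if n!='wrist': return K,R.from_rotvec(c['orientation']).as_matrix(),np.array(c['eye'])
    s=s or read_state();T=R.from_rotvec(s['orientation']).as_matrix();M=c['mount']
    return K,T@M[:3,:3],s['tool_pos']+T@M[:3,3]
def ray(C,uv,z):
    K,Rm,e=C;uv=np.atleast_2d(np.array(uv,float))
    d=(Rm@np.linalg.inv(K)@np.c_[uv,np.ones(len(uv))].T).T
    return (e+d*((z-e[2])/d[:,2])[:,None])[:,:2]
def proj(C,p):
    K,Rm,e=C;q=K@Rm.T@(np.array(p)-e);return q[:2]/q[2]
E
python3 - <<'E'
from h import *
t=cv2.imread('pics/top0.png');C=cam('top');S=cam('side')
print(C[1],proj(C,[.144,.582,.18]))
for n,uv,z in [('van',(218,184),.028),('co1',(316,163),.026),('co2',(360,201),.026),('stop',(242,258),.03),('brass',(380,265),.008),('chock',(160,187),.03),('bridge',(371,158),.015),('cup',(216,148),.02)]:
    p=ray(C,uv,z)[0];print(n,p,proj(S,[*p,z]))
a=cv2.resize(t[130:215,120:400],None,fx=2.85,fy=2.85,interpolation=cv2.INTER_CUBIC)
b=cv2.resize(t[230:300,180:400],None,fx=3.6,fy=3.6,interpolation=cv2.INTER_CUBIC)
o=np.zeros((a.shape[0]+b.shape[0],800,3),np.uint8);o[:a.shape[0],:a.shape[1]]=a;o[a.shape[0]:,:b.shape[1]]=b
cv2.imwrite('pics/c1.png',o)
E
```

```text
[[ 0.09377044 -0.97438774  0.2043909 ]
 [-0.99557066 -0.09036989  0.02592964]
 [-0.00679473 -0.20591702 -0.97854587]] [-44.35573312 383.77861064]
van [0.62183773 0.13486249] [225.49592335 172.71247653]
co1 [ 0.69842339 -0.10263634] [315.0637415  200.14830246]
co2 [ 0.61177802 -0.21577048] [334.47282111 249.29770121]
stop [0.44662764 0.05825424] [205.9737221  236.16657224]
brass [ 0.46253939 -0.27453381] [320.91134062 313.84702997]
chock [0.60064683 0.27611335] [180.3909448  151.04004761]
bridge [ 0.72764012 -0.24128437] [365.83431065 222.8851616 ]
cup [0.71647195 0.15083946] [242.10892181 148.20234125]
```

View pics/c1.png

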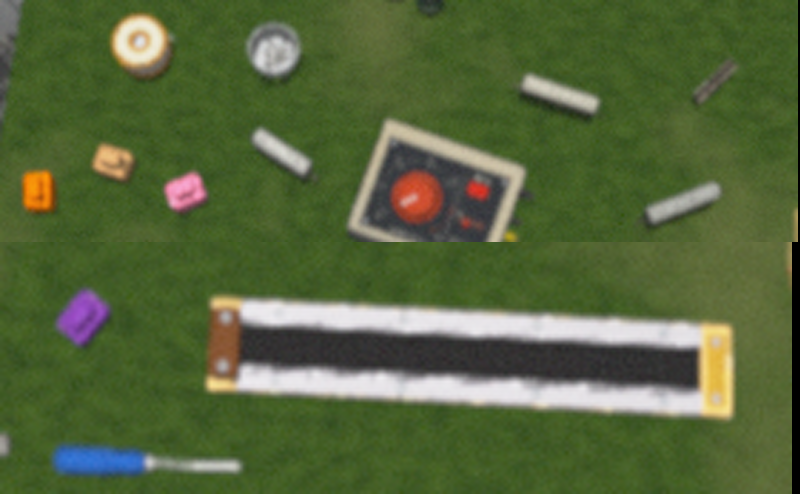

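The crop shows the chock (113,162), clearly beech beside the pink and orange ones. Which of the three vehicles is the van needs the side colours, so I'll measure masks and view a side crop.

Run:
```python
from h import *
t=cv2.imread('pics/top0.png');C=cam('top')
hsv=cv2.cvtColor(t,cv2.COLOR_BGR2HSV)
m=((hsv[...,1]<75)&(hsv[...,2]>90)).astype(np.uint8)
m[:,:150]=0
n,l,st,ce=cv2.connectedComponentsWithStats(m)
for uv in [(218,184),(316,163),(360,201)]:
    i=l[uv[1],uv[0]];ys,xs=np.nonzero(l==i)
    w=ray(C,np.c_[xs,ys],.029);r=cv2.minAreaRect((w*1000).astype(np.float32))
    print(uv,st[i],w.mean(0),r,t[ys,xs].mean(0))
s=cv2.imread('pics/side0.png')
o=[cv2.resize(s[y-30:y+30,x-40:x+40],(400,300),interpolation=cv2.INTER_CUBIC) for x,y in [(227,174),(316,201),(335,249),(181,152)]]
cv2.imwrite('pics/c2.png',np.vstack([np.hstack(o[:2]),np.hstack(o[2:])]))
```

```text
(218, 184) [208 175  22  17 169] [0.62485737 0.13419852] ((625.0115356445312, 134.2974090576172), (59.059505462646484, 18.15755271911621), 62.12990188598633) [151.75147929 161.63905325 159.8816568 ]
(316, 163) [302 156  29  14 194] [ 0.69919789 -0.10254227] ((699.220703125, -102.22007751464844), (71.14666748046875, 18.084665298461914), 75.91114044189453) [145.54639175 162.55670103 162.7371134 ]
(360, 201) [346 193  28  15 188] [ 0.61254136 -0.21384312] ((612.8328247070312, -214.68289184570312), (17.156513214111328, 68.57612609863281), 25.946062088012695) [138.87765957 149.62765957 146.86170213]
```

View pics/c2.png

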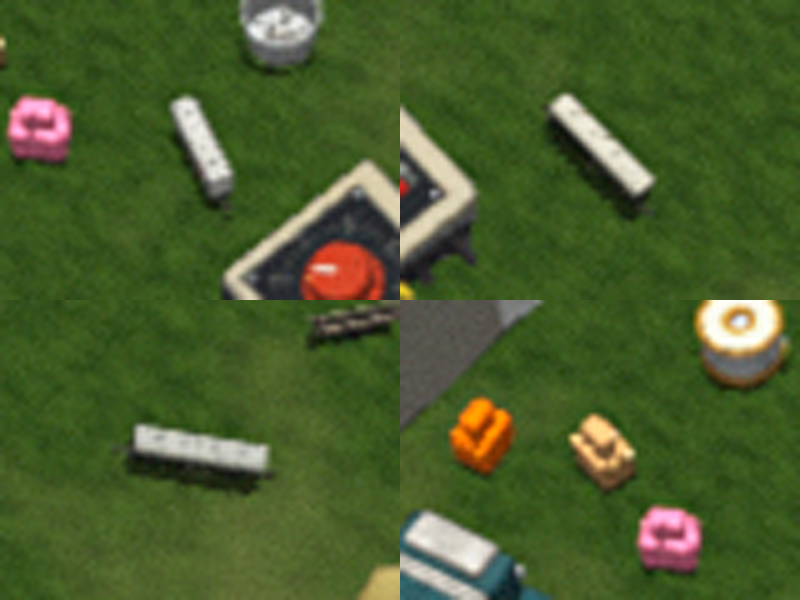

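Side crop: box bodies, with the left one (200,148) shortest and white. The measured lengths are 59, 71 and 69 mm, so the van is at (218,184), coach_a at (316,163) and coach_b at (360,201). The beech chock is at (600,455 in the crop), next to the orange and pink ones. Next I'll measure the cassette and chock, and write a move calculator.

```bash
cat >> h.py <<'E'
def go(x,y,z,ax):
    """row (fractions) taking the tool to x,y,z, pointing down, tool x along world angle ax deg (mod 180)"""
    s=read_state();T=R.from_rotvec(s['orientation']).as_matrix()
    best=None
    for k in (0,180):
        a=np.radians(ax+k);X=np.array([np.cos(a),np.sin(a),0]);Z=np.array([0,0,-1.]);G=np.c_[X,np.cross(Z,X),Z]
        r=R.from_matrix(T.T@G).as_rotvec()
        if best is None or np.linalg.norm(r)<np.linalg.norm(best):best=r
    d=T.T@(np.array([x,y,z])-s['tool_pos'])
    print('t',round(s['t'],2),'pos',s['tool_pos'].round(4),'yaw',np.degrees(np.arctan2(T[1,0],T[0,0])).round(1),'q6',s['q'][5].round(2),'op',round(s['opening'],4),'| row',(d/.5).round(4),(best/(np.pi/2)).round(4))
E
python3 - <<'E'
from h import *
t=cv2.imread('pics/top0.png');C=cam('top')
hsv=cv2.cvtColor(t,cv2.COLOR_BGR2HSV)
m=((hsv[...,2]<70)&(hsv[...,1]<110)).astype(np.uint8)
n,l,st,ce=cv2.connectedComponentsWithStats(m)
i=l[262,310];ys,xs=np.nonzero(l==i);print(st[i])
w=ray(C,np.c_[xs,ys],.009)*1000;print('lane',w.mean(0),cv2.minAreaRect(w.astype(np.float32)))
m=np.zeros_like(m);m[235:285,225:395]=1
m&=((hsv[...,1]<60)&(hsv[...,2]>120)).astype(np.uint8)
ys,xs=np.nonzero(m);w=ray(C,np.c_[xs,ys],.010)*1000;print('walls',w.mean(0),cv2.minAreaRect(w.astype(np.float32)))
m=(hsv[...,0]<13)&(hsv[...,1]>100)&(hsv[...,2]<170);m[:235]=0;m[280:]=0;m[:,:230]=0;m[:,255:]=0
ys,xs=np.nonzero(m);w=ray(C,np.c_[xs,ys],.025)*1000;print('stop',w.mean(0),cv2.minAreaRect(w.astype(np.float32)))
m=(abs(hsv[...,0].astype(int)-15)<8)&(hsv[...,1]>60)&(hsv[...,2]>120);m[:178]=0;m[196:]=0;m[:,:150]=0;m[:,170:]=0
ys,xs=np.nonzero(m);w=ray(C,np.c_[xs,ys],.020)*1000;print('chock',len(xs),w.mean(0),cv2.minAreaRect(w.astype(np.float32)))
go(.625,.134,.14,62)
E
```

```text
[ 247  254  126   16 1176]
lane [ 455.6304455  -105.29526047] ((455.6788330078125, -103.94874572753906), (22.653093338012695, 302.5043640136719), 2.308901786804199)
walls [ 454.89375743 -104.49792046] ((455.32122802734375, -104.294921875), (65.03482055664062, 334.56427001953125), 2.297125816345215)
stop [447.37177085  56.4927993 ] ((448.3548889160156, 57.31922912597656), (40.378543853759766, 16.709209442138672), 5.448150634765625)
chock 122 [604.51515746 280.84245462] ((604.6422119140625, 280.8872985839844), (32.0384521484375, 24.666711807250977), 76.706298828125)
t 0.15 pos [0.144  0.5819 0.1855] yaw 166.1 q6 -0.09 op 0.093 | row [-1.1491 -0.6383  0.0918] [-7.000e-04 -7.000e-04 -8.434e-01]
```

```bash
python3 -m crank '[[[1,-0.12,-0.06,0,0,0,-0.1],[1,-0.24,-0.12,0,0,0,-0.2],[1,-0.36,-0.18,0,0,0,-0.3],[1,-0.48,-0.24,0,0,0,-0.4],[1,-0.6,-0.3,0,0,0,-0.45]]]' 10; python3 -c "
from h import *
go(.625,.134,.14,62)"
```

```text
t: 0.78
tool_pos: [0.3831, 0.378, 0.1862]
orientation: [0.728, -3.056, -0.0]
force: [1.3, 0.8, 0.4]
opening: 0.0933
gripper_force: 0.0
t 0.78 pos [0.3831 0.378  0.1862] yaw -153.2 q6 -1.36 op 0.0933 | row [-0.2118 -0.6538  0.0923] [ 0.    -0.    -0.391]
```

Going the other way round for yaw keeps joint 6 near centre. I'll change the helper to prefer that.

```bash
python3 - <<'E'
s=open('h.py').read()
s=s.replace("""        if best is None or np.linalg.norm(r)<np.linalg.norm(best):best=r
""","""        q6=(90+np.degrees(np.arctan2(y,x))-ax-k+180)%360-180
        if abs(q6)<=90: best=r
""")
open('h.py','w').write(s)
E
python3 -m crank '[[[1,-0.04,-0.13,0.02,0,0,0.1],[1,-0.08,-0.25,0.04,0,0,0.2],[1,-0.12,-0.38,0.06,0,0,0.4],[1,-0.16,-0.5,0.08,0,0,0.5],[1,-0.21,-0.65,0.09,0,0,0.8]]]'
python3 -c "
from h import *
go(.625,.134,.14,62)"
```

```text
t: 1.4
tool_pos: [0.5993, 0.1569, 0.1429]
orientation: [-0.653, -3.072, 0.0]
force: [0.7, 1.2, 0.6]
opening: 0.0927
gripper_force: 0.0
t 1.4 pos [0.5993 0.1569 0.1429] yaw 156.0 q6 -0.98 op 0.0927 | row [-0.0656 -0.021   0.0058] [-7.0000e-04 -3.0000e-04  1.0445e+00]
```

```bash
python3 -m crank '[[[1,-0.06,-0.02,0,0,0,0.2],[1,-0.06,-0.02,0,0,0,0.4],[1,-0.06,-0.02,0,0,0,0.5],[1,-0.06,-0.02,0,0,0,0.6],[1,-0.06,-0.02,0,0,0,0.6]]]'
python3 -m crank '[[[1,0,0,0,0,0,0.2],[1,0,0,0,0,0,0.4],[1,0,0,0,0,0,0.44],[1,0,0,0,0,0,0.44],[1,0,0,0,0,0,0.44]]]'
python3 - <<'E'
from h import *
go(.625,.134,.10,62)
im=read_camera('wrist')[:,:,::-1];cv2.imwrite('pics/w1.png',im)
print(proj(cam('wrist'),[.625,.134,.03]),proj(cam('wrist'),[.605,.281,.03]))
E
```

```text
t: 2.02
tool_pos: [0.6218, 0.1373, 0.1433]
orientation: [-1.971, -2.446, 0.001]
force: [0.8, -0.7, 0.3]
opening: 0.0929
gripper_force: 0.0
t: 2.65
tool_pos: [0.6218, 0.1374, 0.1434]
orientation: [-2.677, -1.644, 0.001]
force: [-0.2, 0.4, -0.6]
opening: 0.0929
gripper_force: 0.0
t 2.65 pos [0.6218 0.1374 0.1434] yaw 63.1 q6 0.61 op 0.0929 | row [-0.0032  0.0088  0.0869] [-0.0004  0.0003  0.0122]
[254.5662682  180.53422904] [167.87634263  57.23823642]
```

View pics/w1.png

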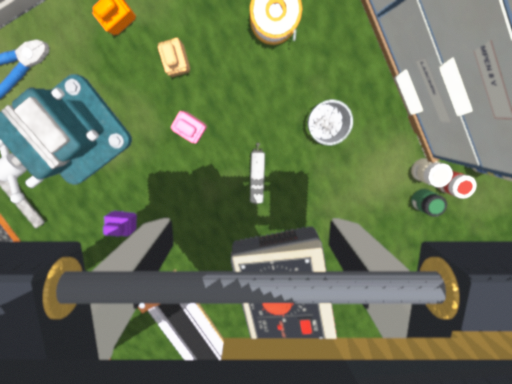

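The wrist view shows the white van at (258,178), lengthwise along the tool, the beech chock at (173,57), and the cup at (330,122). I'll measure van and chock from this picture.

```bash
cat >> h.py <<'E'
def blob(im,C,uv,z,lo,hi,rad=45):
    """min-area rectangle (mm, world) at height z of the HSV-mask blob containing/nearest uv"""
    hsv=cv2.cvtColor(im,cv2.COLOR_BGR2HSV);m=cv2.inRange(hsv,np.array(lo),np.array(hi))
    w=np.zeros_like(m);cv2.circle(w,tuple(int(v) for v in uv),rad,255,-1);m&=w
    n,l,st,ce=cv2.connectedComponentsWithStats(m)
    i=1+np.argmax(st[1:,4]);ys,xs=np.nonzero(l==i)
    p=ray(C,np.c_[xs,ys],z)*1000;c,(a,b),g=cv2.minAreaRect(p.astype(np.float32))
    if b>a:a,b,g=b,a,g+90
    print('blob px',len(xs),ce[i].round(1),'centre',np.round(c,1),'mean',p.mean(0).round(1),'size',round(a,1),round(b,1),'axis',round(g,1))
E
python3 - <<'E'
from h import *
im=cv2.imread('pics/w1.png');C=cam('wrist')
hsv=cv2.cvtColor(im,cv2.COLOR_BGR2HSV);print(hsv[178,250:266:3],hsv[57,165:182:4])
blob(im,C,(258,178),.03,(0,0,120),(180,60,255))
blob(im,C,(173,57),.022,(5,50,120),(22,255,255),30)
E
```

```text
[[ 47  21 108]
 [ 12   6 215]
 [ 10   3 230]
 [ 15   2 235]
 [ 30   3 181]
 [ 45 102  75]] [[ 23  84 254]
 [ 26  70 255]
 [ 24  80 254]
 [ 16 113 231]
 [ 25  73 255]]
blob px 693 [257.2 175.9] centre [629.  136.2] mean [629.6 137.1] size 57.8 14.9 axis 63.2
blob px 550 [174.1  58.4] centre [608.6 281. ] mean [608.7 279.3] size 32.1 25.1 axis 77.4
```

```bash
python3 -c "
from h import *
go(.628,.136,.010,63.1)"
```

```text
t 2.7 pos [0.6219 0.1374 0.1435] yaw 63.2 q6 0.6 op 0.0932 | row [0.0031 0.0124 0.267 ] [-0.0003  0.0002  0.0012]
```

```bash
python3 -m crank '[[[1,0.003,0.012,0.1,0,0,0],[1,0.003,0.012,0.18,0,0,0],[1,0.003,0.012,0.24,0,0,0],[1,0.003,0.012,0.266,0,0,0],[1,0.003,0.012,0.266,0,0,0]]]'
python3 -m crank '[[[-1,0,0,0,0,0,0],[-1,0,0,0,0,0,0],[-1,0,0,0,0,0,0],[-1,0,0,0,0,0,0],[-1,0,0,0,0,0,0]]]' 12
python3 -c "
from h import *
go(.45,0.01,.10,92.3)"
```

```text
t: 3.32
tool_pos: [0.6275, 0.136, 0.0102]
orientation: [-2.676, -1.644, 0.002]
force: [0.5, -0.5, -0.2]
opening: 0.0929
gripper_force: 0.0
t: 3.95
tool_pos: [0.6281, 0.1361, 0.0109]
orientation: [2.678, 1.643, 0.0]
force: [0.4, -0.1, 0.8]
opening: 0.0474
gripper_force: 0.0
t 3.95 pos [0.6281 0.1361 0.0109] yaw 63.0 q6 0.6 op 0.0474 | row [-0.3862 -0.2033 -0.1782] [ 0.    -0.    -0.325]
```

```bash
python3 -m crank '[[[-1,0,0,0,0,0,0],[-1,0,0,0,0,0,0],[-1,0,0,0,0,0,0],[-1,0,0,0,0,0,0],[-1,0,0,-0.1,0,0,0]]]'
python3 -m crank '[[[-1,0,0,-0.08,0,0,0],[-1,-0.1,-0.05,-0.1,0,0,-0.1],[-1,-0.2,-0.11,-0.13,0,0,-0.2],[-1,-0.3,-0.16,-0.13,0,0,-0.325],[-1,-0.387,-0.2,-0.13,0,0,-0.325]]]'
python3 - <<'E'
from h import *
go(.45,0.01,.12,92.3)
im=read_camera('wrist')[:,:,::-1];cv2.imwrite('pics/w2.png',im)
C=cam('wrist');print(proj(C,[.4487,.0605,.03]),proj(C,[.45,.05,.03]))
E
```

```text
t: 4.58
tool_pos: [0.6237, 0.1354, 0.056]
orientation: [-2.675, -1.64, 0.014]
force: [0.1, 0.4, 0.4]
opening: 0.0014
gripper_force: 0.0
t: 5.2
tool_pos: [0.4499, 0.0081, 0.1261]
orientation: [2.172, 2.268, 0.001]
force: [-0.1, -0.9, -0.0]
opening: 0.0006
gripper_force: 0.0
t 5.2 pos [0.4499 0.0081 0.1261] yaw 92.5 q6 -0.14 op 0.0006 | row [0.0039 0.0003 0.0122] [0.0006 0.0002 0.002 ]
[255.62397138 127.65423953] [256.4684038  138.73117671]
```

View pics/w2.png

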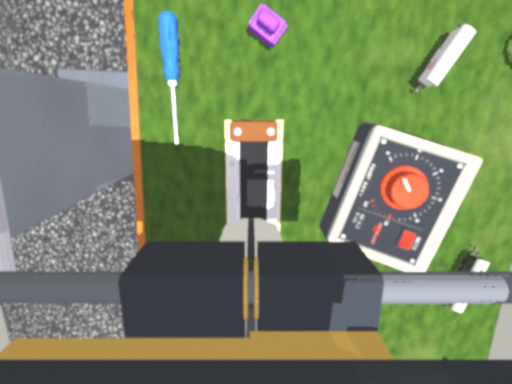

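The grip had not closed before I lifted. The van still stands at (447,55), apparently undisturbed. This view does show the stop's top at (254,131), so I'll measure the stop, lane and van here.

Run:
```python
from h import *
im=cv2.imread('pics/w2.png');C=cam('wrist')
blob(im,C,(254,131),.030,(2,110,60),(14,255,255),30)
print('lane edges z=.008',ray(C,[(241,180),(268,180),(240,215),(268,215)],.008)*1000)
print('wall outer px->', ray(C,[(226,180),(282,180)],.008)*1000)
blob(im,C,(447,55),.030,(0,0,130),(180,45,255))
go(.628,.135,.13,62)
```

```text
blob px 760 [252.9 130.7] centre [446.8  57.2] mean [446.3  57.5] size 43.5 19.0 axis 2.4
lane edges z=.008 [[435.78156448   3.08848976]
 [464.92446731   4.32098353]
 [435.99567735 -37.0072736 ]
 [467.17911368 -35.67355871]]
wall outer px-> [[419.58229935   2.40340037]
 [480.02762329   4.95971694]]
blob px 1444 [447.2  54.8] centre [617.9 131.8] mean [618.5 132. ] size 59.5 20.2 axis 61.6
t 5.25 pos [0.4458 0.0057 0.1249] yaw 92.4 q6 -0.14 op 0.0006 | row [ 0.2432  0.3747 -0.0121] [-0.002   0.0017  0.3374]
```

```bash
python3 -m crank '[[[1,0.06,0.09,0,0,0,0.1],[1,0.12,0.18,0,0,0,0.2],[1,0.18,0.27,0,0,0,0.3],[1,0.23,0.355,0,0,0,0.337],[1,0.243,0.375,0,0,0,0.337]]]'
python3 -m crank '[[[1,0,0,0,0,0,0],[1,0,0,0,0,0,0],[1,0,0,0,0,0,0],[1,0,0,0,0,0,0],[1,0,0,0,0,0,0]]]'
python3 - <<'E'
from h import *
C=cam('wrist');im=read_camera('wrist')[:,:,::-1].copy();cv2.imwrite('pics/w3.png',im)
blob(im,C,proj(C,[.628,.136,.03]),.030,(0,0,120),(180,60,255))
go(.628,.136,.01,63)
E
```

```text
t: 5.88
tool_pos: [0.6349, 0.1394, 0.1247]
orientation: [-2.692, -1.618, 0.001]
force: [-0.4, -0.2, -0.2]
opening: 0.046
gripper_force: 0.0
t: 6.5
tool_pos: [0.6336, 0.1376, 0.1262]
orientation: [2.693, 1.617, 0.001]
force: [0.4, -0.5, -0.1]
opening: 0.0918
gripper_force: 0.0
blob px 739 [247.1 184. ] centre [629.3 136.7] mean [630. 138.] size 56.5 14.1 axis 62.1
t 6.55 pos [0.6337 0.1376 0.1261] yaw 62.0 q6 0.62 op 0.0929 | row [-0.0083 -0.0085  0.2322] [ 0.0002 -0.0001 -0.0116]
```

```bash
python3 -m crank '[[[0,-0.008,-0.008,0.1,0,0,0],[0,-0.008,-0.008,0.17,0,0,0],[0,-0.008,-0.008,0.22,0,0,0],[0,-0.008,-0.008,0.232,0,0,0],[-0.2,-0.008,-0.008,0.232,0,0,0]]]' 12
python3 -m crank '[[[-1,0,0,0,0,0,0],[-1,0,0,0,0,0,0],[-1,0,0,0,0,0,0],[-1,0,0,0,0,0,0],[-1,0,0,0,0,0,0]]]'
python3 -m crank '[[[-1,0,0,0,0,0,0],[-1,0,0,0,0,0,0],[-1,0,0,-0.04,0,0,0],[-1,0,0,-0.1,0,0,0],[-1,0,0,-0.16,0,0,0]]]'
python3 -c "
from h import *
go(.454,0.013,.10,92.5)"
```

```text
t: 7.18
tool_pos: [0.6285, 0.1362, 0.0102]
orientation: [2.693, 1.617, 0.0]
force: [0.1, -0.1, 0.9]
opening: 0.0476
gripper_force: 0.0
t: 7.8
tool_pos: [0.6283, 0.1361, 0.0099]
orientation: [2.693, 1.617, -0.0]
force: [-0.3, 0.1, -0.5]
opening: 0.001
gripper_force: 0.0
t: 8.43
tool_pos: [0.6287, 0.1362, 0.0923]
orientation: [2.693, 1.617, 0.002]
force: [0.1, 0.5, 0.3]
opening: 0.0008
gripper_force: 0.0
t 8.43 pos [0.6287 0.1362 0.0923] yaw 62.0 q6 0.62 op 0.0008 | row [-0.3817 -0.1926 -0.0158] [ 7.000e-04 -3.000e-04 -3.393e-01]
```

Closed on nothing, so I'll look.

Run:
```python
from h import *
C=cam('wrist');im=read_camera('wrist')[:,:,::-1].copy();t=read_camera('top')[:,:,::-1]
cv2.imwrite('pics/w4.png',np.hstack([im[:,60:460],cv2.resize(t[120:248,140:280],(420,384))]))
print(proj(cam('top'),[.6287,.136,.03]))
print(proj(C,read_state()['tool_pos']))
```

```text
[217.78149713 181.07412718]
[254.15187671 214.61199789]
```

View pics/w4.png

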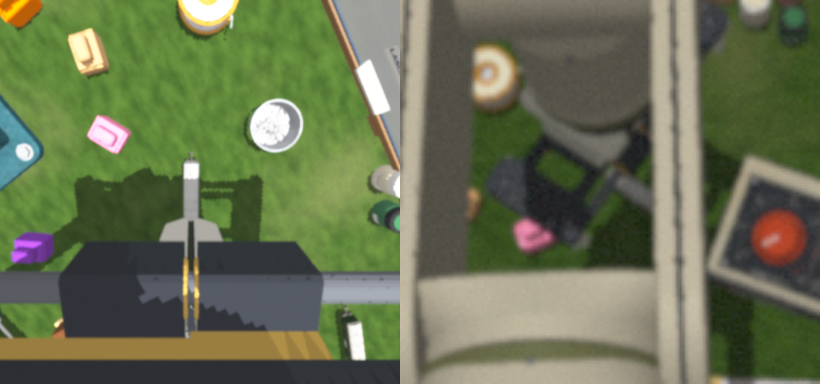

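Run:
```python
from h import *
s=read_state();C=cam('wrist',s);T=R.from_rotvec(s['orientation']).as_matrix()
u=T[:,0]
b=np.array([.6287,.1365,0]);
for n,base,z0 in [('bench',b,0),('held',np.array([*s['tool_pos'][:2],0]),s['tool_pos'][2]-.01)]:
  for e in (.035,.027,-.027): print(n,e,proj(C,base+u*e+[0,0,z0+.03]).round(1),end=' ')
  for e in (.027,): print('width',(proj(C,base+u*e+T[:,1]*.007+[0,0,z0+.03])-proj(C,base+u*e-T[:,1]*.007+[0,0,z0+.03])).round(1))
im=cv2.imread('pics/w4.png')[:,:400];print(s['tool_pos'],s['opening'],s['gripper_force'])
cv2.imwrite('pics/w4c.png',cv2.resize(im[130:260,130:260],(780,600)))
```

```text
bench 0.035 [246.8 154.8] bench 0.027 [246.8 163.7] bench -0.027 [247.  220.4] width [15.6  0. ]
held 0.035 [250.6 172. ] held 0.027 [250.6 184.8] held -0.027 [250.6 264. ] width [22.8  0. ]
[0.63192792 0.13670541 0.09636961] 0.00027772871714125456 0.0
```

View pics/w4c.png

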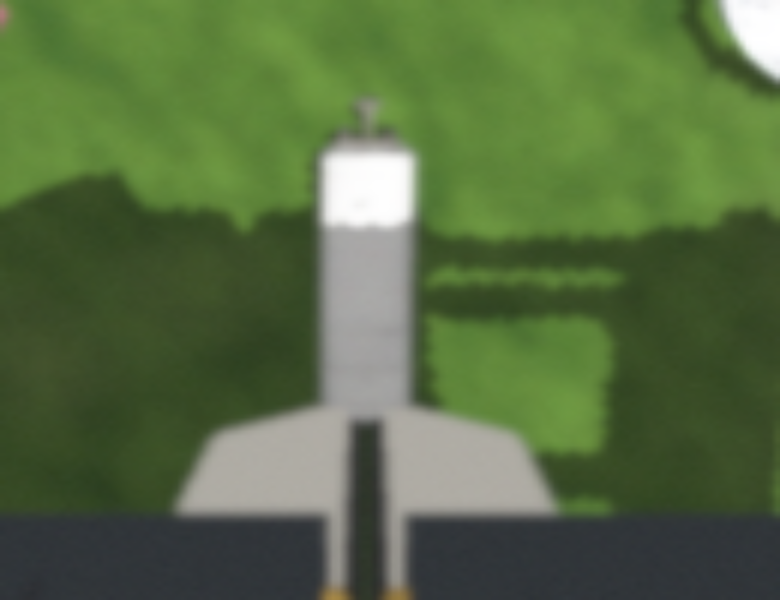

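The van stands untouched on the bench at crop (367,300), though the fingers reported shut at z=0.01. I'll repeat the grasp with pictures at each stage.

```bash
python3 -m crank '[[[0.2,0,0,0,0,0,0],[0.2,0,0,0,0,0,0],[0.2,0,0,0,0,0,0],[0.2,0,0,0,0,0,0],[0.2,0,0,0,0,0,0]]]'
python3 -c "
from h import *
go(.6285,.1362,.01,62)"
```

```text
t: 9.15
tool_pos: [0.6282, 0.1361, 0.0895]
orientation: [-2.693, -1.617, 0.001]
force: [-0.2, 1.0, -0.7]
opening: 0.0459
gripper_force: 0.0
t 9.15 pos [0.6282 0.1361 0.0895] yaw 62.0 q6 0.62 op 0.0459 | row [0.0005 0.0006 0.159 ] [-0.0003  0.0002 -0.0004]
```

```bash
python3 -m crank '[[[0.2,0,0,0.08,0,0,0],[0.2,0,0,0.14,0,0,0],[0.2,0,0,0.159,0,0,0],[0.2,0,0,0.159,0,0,0],[0.2,0,0,0.159,0,0,0]]]'
cat > snap.py <<'E'
from h import *
import sys
s=read_state();C=cam('wrist',s);im=read_camera('wrist')[:,:,::-1];S=read_camera('side')[:,:,::-1]
print(s['t'],s['tool_pos'],s['opening'],s['gripper_force'],proj(C,s['tool_pos']))
cv2.imwrite(f'pics/{sys.argv[1]}.png',np.hstack([cv2.resize(im[130:260,170:340],(400,300)),cv2.resize(S[130:220,170:290],(400,300))]))
E
python3 snap.py s1
python3 -m crank '[[[-0.4,0,0,0,0,0,0],[-0.4,0,0,0,0,0,0],[-0.4,0,0,0,0,0,0],[-0.4,0,0,0,0,0,0],[-1,0,0,0,0,0,0]]]'
python3 snap.py s2
python3 -c "
import cv2,numpy as np
cv2.imwrite('pics/s12.png',np.vstack([cv2.imread('pics/s1.png'),cv2.imread('pics/s2.png')]))"
```

```text
t: 9.78
tool_pos: [0.6297, 0.1364, 0.0122]
orientation: [2.692, 1.617, 0.004]
force: [-0.4, -0.2, 0.6]
opening: 0.0559
gripper_force: 0.0
9.775 [0.62973319 0.13635431 0.01221136] 0.055905140613477705 0.0 [250.36520402 215.28804473]
t: 10.5
tool_pos: [0.6283, 0.1361, 0.0103]
orientation: [-2.693, -1.617, 0.0]
force: [0.7, -0.1, -0.7]
opening: 0.0222
gripper_force: 0.0
10.5 [0.62830337 0.1361269  0.01030403] 0.022232188012243758 0.0 [250.36813369 215.28485969]
```

View pics/s12.png

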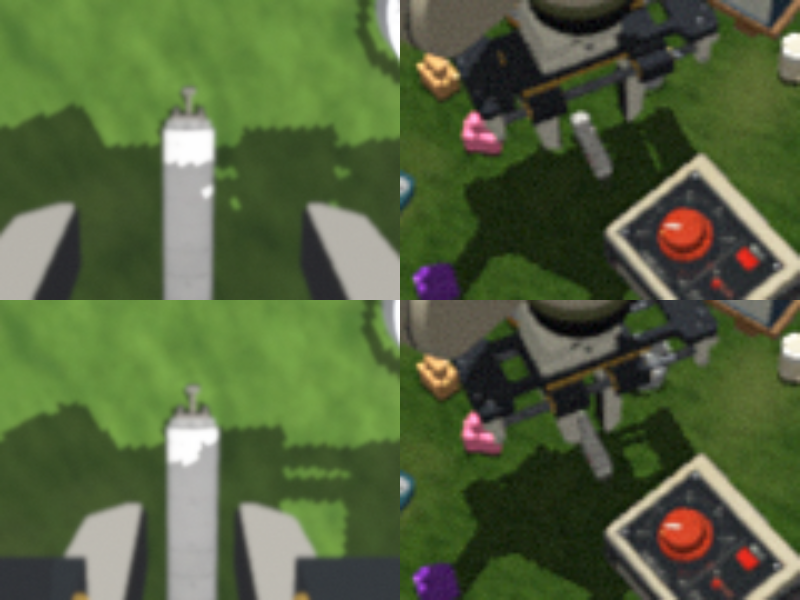

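Both views show the van (190,230 in the crop) between the fingers. Now I'll finish closing slowly.

```bash
python3 -m crank '[[[-0.8,0,0,0,0,0,0],[-0.8,0,0,0,0,0,0],[-0.8,0,0,0,0,0,0],[-0.8,0,0,0,0,0,0],[-0.8,0,0,0,0,0,0]]]' 20
python3 snap.py s3
```

```text
t: 11.22
tool_pos: [0.6284, 0.1362, 0.0104]
orientation: [-2.693, -1.617, -0.0]
force: [0.9, -0.7, -0.1]
opening: 0.0094
gripper_force: 0.0
11.225 [0.62835154 0.13616839 0.01036212] 0.009434455217477065 0.0 [250.36799932 215.28500385]
```

View pics/s3.png

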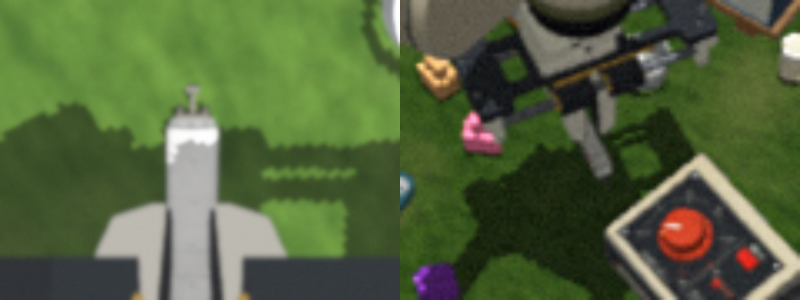

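```bash
python3 - <<'E'
from h import *
S=cam('side');f=lambda p:((proj(S,p)-[170,130])*3.333).round(0)+[400,0]
for z in (.01,.035,.06): print(z,f([.6284,.1362,z]))
u=np.array([np.cos(np.radians(62)),np.sin(np.radians(62)),0])
for e in (-.027,.027): print('van roof end',e,f(np.array([.6288,.1365,.03])+u*e), f(np.array([.6288,.1365,.0])+u*e))
E
python3 - <<'E'
import cv2
im=cv2.imread('pics/s3.png')[50:200,540:680]
cv2.imwrite('pics/s3c.png',cv2.resize(im,(560,600),interpolation=cv2.INTER_CUBIC))
E
```

```text
0.01 [589. 148.]
0.035 [588. 131.]
0.06 [587. 115.]
van roof end -0.027 [602. 160.] [603. 179.]
van roof end 0.027 [575. 109.] [577. 128.]
```

View pics/s3c.png

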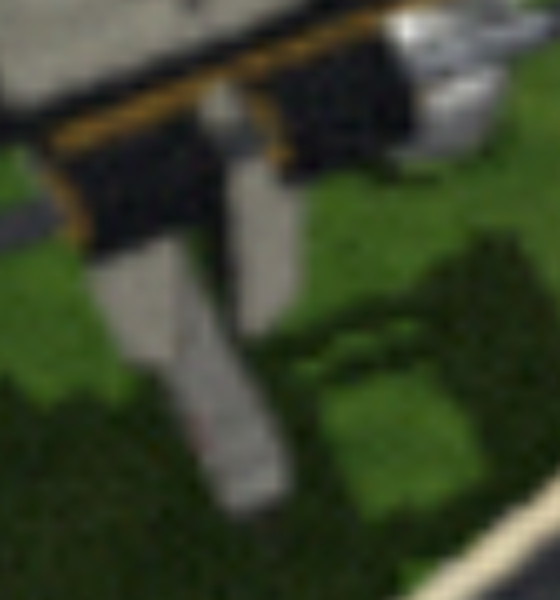

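The side crop puts the fingertips around z≈0.025–0.03: tips at (140,365) and (250,335), above where z=0.01 should project. So the reported height looks too low. I'll open and probe down gently, watching the force.

```bash
python3 -m crank '[[[0,0,0,0,0,0,0],[0,0,0,0,0,0,0],[0,0,0,0,0,0,0],[0,0,0,0,0,0,0],[0,0,0,0.008,0,0,0]]]'
python3 -m crank '[[[0,0,0,0.004,0,0,0],[0,0,0,0.008,0,0,0],[0,0,0,0.01,0,0,0],[0,0,0,0.01,0,0,0],[0,0,0,0.01,0,0,0]]]'
python3 snap.py s4
```

```text
t: 11.95
tool_pos: [0.6287, 0.1362, 0.0066]
orientation: [2.693, 1.617, 0.001]
force: [-1.0, 0.2, -0.9]
opening: 0.0459
gripper_force: 0.0
t: 12.58
tool_pos: [0.6284, 0.1362, 0.0014]
orientation: [2.693, 1.617, 0.0]
force: [-0.3, 0.6, 0.4]
opening: 0.0461
gripper_force: 0.0
12.575 [0.62842055 0.1361731  0.0014421 ] 0.046105061327393206 0.0 [250.36782011 215.28519755]
```

```bash
python3 -m crank '[[[0,0,0,0.004,0,0,0],[0,0,0,0.008,0,0,0],[0,0,0,0.008,0,0,0],[0,0,0,0.008,0,0,0],[0,0,0,0.008,0,0,0]]]'
python3 -m crank '[[[0,0,0,0.004,0,0,0],[0,0,0,0.008,0,0,0],[0,0,0,0.01,0,0,0],[0,0,0,0.01,0,0,0],[0,0,0,0.01,0,0,0]]]'
```

```text
t: 13.3
tool_pos: [0.6284, 0.1362, -0.0026]
orientation: [2.693, 1.617, 0.0]
force: [0.6, 0.4, -0.9]
opening: 0.0463
gripper_force: 0.0
t: 13.92
tool_pos: [0.6284, 0.1362, -0.0076]
orientation: [2.693, 1.617, 0.0]
force: [-0.0, 0.1, 0.2]
opening: 0.0463
gripper_force: 0.0
```

```bash
python3 -m crank '[[[0,0,0,0.004,0,0,0],[0,0,0,0.008,0,0,0],[0,0,0,0.01,0,0,0],[0,0,0,0.01,0,0,0],[0,0,0,0.01,0,0,0]]]'; python3 -m crank '[[[0,0,0,0.004,0,0,0],[0,0,0,0.006,0,0,0],[0,0,0,0.006,0,0,0],[0,0,0,0.006,0,0,0],[0,0,0,0.006,0,0,0]]]'
```

```text
t: 14.55
tool_pos: [0.6284, 0.1361, -0.0126]
orientation: [2.693, 1.617, 0.0]
force: [-0.4, -0.1, 0.3]
opening: 0.0466
gripper_force: 0.0
t: 15.18
tool_pos: [0.6284, 0.1362, -0.0156]
orientation: [2.693, 1.617, 0.0]
force: [-0.9, 0.1, 0.7]
opening: 0.0466
gripper_force: 0.0
```

```bash
python3 snap.py s5; python3 -c "
import cv2,numpy as np
cv2.imwrite('pics/s45.png',np.vstack([cv2.imread('pics/s4.png'),cv2.imread('pics/s5.png')]))"
```

```text
15.175 [ 0.62840583  0.13616854 -0.01556812] 0.046596353058375034 0.0 [250.36789058 215.28512141]
```

View pics/s45.png

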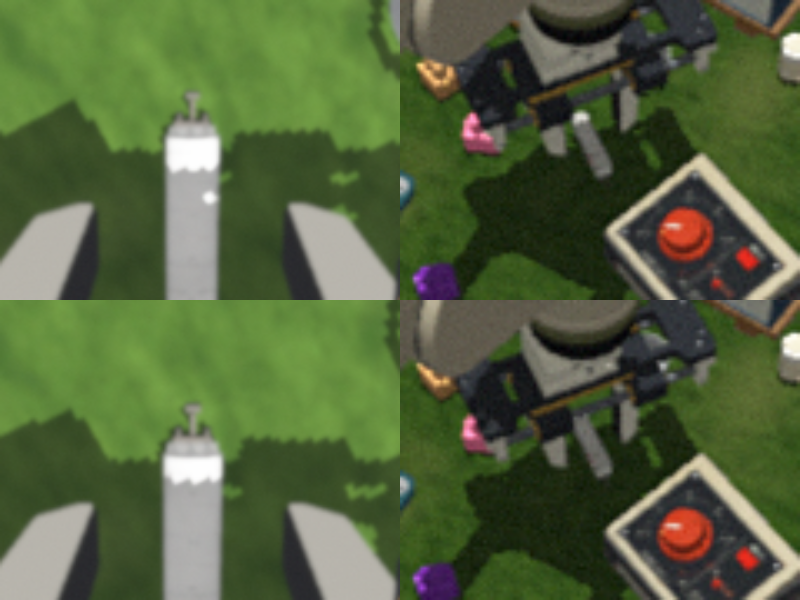

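Tips in the side view are now at (556,165) and (628,140), which puts the true z near 0.005 against a reported −0.016. I'll find the bench contact to pin the offset.

```bash
for i in 1; do python3 -m crank '[[[0,0,0,0.001,0,0,0],[0,0,0,0.002,0,0,0],[0,0,0,0.003,0,0,0],[0,0,0,0.004,0,0,0],[0,0,0,0.004,0,0,0]]]'; done; python3 -m crank '[[[0,0,0,0.001,0,0,0],[0,0,0,0.002,0,0,0],[0,0,0,0.003,0,0,0],[0,0,0,0.004,0,0,0],[0,0,0,0.004,0,0,0]]]'
```

```text
t: 15.9
tool_pos: [0.6283, 0.1361, -0.0178]
orientation: [-2.693, -1.617, 0.0]
force: [0.0, -0.5, -0.4]
opening: 0.0462
gripper_force: 0.0
t: 16.52
tool_pos: [0.6283, 0.1361, -0.0197]
orientation: [-2.693, -1.617, 0.0]
force: [-0.3, 0.1, -0.1]
opening: 0.0463
gripper_force: 0.0
```

```bash
python3 -m crank '[[[0,0,0,0.001,0,0,0],[0,0,0,0.002,0,0,0],[0,0,0,0.003,0,0,0],[0,0,0,0.004,0,0,0],[0,0,0,0.004,0,0,0]]]'
```

```text
t: 17.15
tool_pos: [0.6283, 0.1361, -0.0217]
orientation: [-2.693, -1.617, 0.0]
force: [-0.5, 0.4, -0.2]
opening: 0.0465
gripper_force: 0.0
```

```bash
python3 -m crank '[[[0,0,0,0.001,0,0,0],[0,0,0,0.002,0,0,0],[0,0,0,0.003,0,0,0],[0,0,0,0.004,0,0,0],[0,0,0,0.004,0,0,0]]]'; python3 -c "
from h import *;print(read_state()['force'],read_state()['joint_torque'])"
```

```text
t: 17.77
tool_pos: [0.6283, 0.1361, -0.0237]
orientation: [-2.693, -1.617, 0.0]
force: [-0.4, 0.8, 0.9]
opening: 0.0466
gripper_force: 0.0
[-0.42747873  0.82510573  0.86433032] [-3.16680613e-03 -6.52609634e+01 -4.37319839e+01  6.67891838e-02
 -4.40253667e-02  2.37035522e-05]
```

```bash
python3 -m crank '[[[0,0,0,0.001,0,0,0],[0,0,0,0.002,0,0,0],[0,0,0,0.003,0,0,0],[0,0,0,0.004,0,0,0],[0,0,0,0.004,0,0,0]]]'
```

```text
t: 18.4
tool_pos: [0.6283, 0.1362, -0.0257]
orientation: [-2.693, -1.617, 0.0]
force: [0.4, 0.2, 0.1]
opening: 0.0464
gripper_force: 0.0
```

```bash
python3 -m crank '[[[0,0,0,-0.006,0,0,0],[0,-0.004,0,-0.012,0,0,0],[-1,-0.004,0,-0.012,0,0,0],[-1,-0.004,0,-0.012,0,0,0],[-1,-0.004,0,-0.012,0,0,0]]]' 12; python3 -m crank '[[[-1,0,0,0,0,0,0],[-1,0,0,0,0,0,0],[-1,0,0,0,0,0,0],[-1,0,0,0,0,0,0],[-1,0,0,0,0,0,0]]]'
```

```text
t: 19.02
tool_pos: [0.6273, 0.1344, -0.0197]
orientation: [-2.693, -1.617, 0.0]
force: [-1.0, 0.2, -0.4]
opening: 0.0208
gripper_force: 0.0
t: 19.65
tool_pos: [0.6274, 0.1344, -0.0197]
orientation: [-2.693, -1.617, 0.0]
force: [0.5, 0.1, 0.4]
opening: 0.0126
gripper_force: 12.0
```

```bash
python3 snap.py s6;python3 -c "
from h import *
print(proj(cam('side'),[.6274,.1343,.01]))"
```

```text
19.65 [ 0.62736668  0.13441072 -0.01965679] 0.012561357794792272 11.998786926269531 [250.36803489 215.28496128]
[227.16937038 174.87387205]
```

Grasped (12.6 mm, 12 N). The reported z runs roughly 27 mm below the true height. I'll lift and carry to the cassette.

```bash
sed -i "s/s\['tool_pos'\]+T@M\[:3,3\]/s['tool_pos']+[0,0,.027]+T@M[:3,3]/" h.py
python3 -m crank '[[[-1,0,0,-0.06,0,0,0],[-1,0,0,-0.12,0,0,0],[-1,0,0,-0.18,0,0,0],[-1,0,0,-0.2,0,0,0],[-1,0,0,-0.2,0,0,0]]]'
python3 -c "
from h import *
go(.4525,.0,.085,92.4)"
```

```text
t: 20.38
tool_pos: [0.6278, 0.1345, 0.0807]
orientation: [2.693, 1.617, 0.002]
force: [-0.5, -0.2, -0.2]
opening: 0.0124
gripper_force: 12.0
t 20.38 pos [0.6278 0.1345 0.0807] yaw 62.0 q6 0.62 op 0.0124 | row [-0.4022 -0.1831 -0.009 ] [ 7.000e-04 -3.000e-04 -3.382e-01]
```

```bash
python3 -m crank '[[[-1,-0.1,-0.05,0,0,0,-0.1],[-1,-0.2,-0.1,0,0,0,-0.2],[-1,-0.3,-0.14,0,0,0,-0.3],[-1,-0.38,-0.175,0,0,0,-0.338],[-1,-0.402,-0.183,0,0,0,-0.338]]]'; python3 -m crank '[[[-1,0,0,0,0,0,0],[-1,0,0,0,0,0,0],[-1,0,0,0,0,0,0],[-1,0,0,0,0,0,0],[-1,0,0,0,0,0,0]]]'
python3 - <<'E'
from h import *
s=read_state();C=cam('wrist',s);im=read_camera('wrist')[:,:,::-1].copy();cv2.imwrite('pics/w7.png',im)
print(s['tool_pos'],s['opening'])
p=proj(C,[.451,.0585,.03]);print(p);blob(im,C,p,.030,(2,110,60),(14,255,255),40)
# lane edges by dark runs on rows
hsv=cv2.cvtColor(im,cv2.COLOR_BGR2HSV)
for v in range(int(p[1])+18,int(p[1])+60,8):
    r=hsv[v];w=(r[:,1]<60)&(r[:,2]>140);xs=np.nonzero(w[int(p[0])-45:int(p[0])+45])[0]+int(p[0])-45
    if len(xs):print(v,xs.min(),xs.max(),(ray(C,[(xs.min(),v),(xs.max(),v)],.014)*1000).round(1).tolist())
cv2.imwrite('pics/w7c.png',cv2.resize(im[60:260,120:400],(784,560)))
E
```

```text
t: 21.0
tool_pos: [0.4494, -0.0009, 0.0783]
orientation: [-2.175, -2.264, 0.003]
force: [1.1, -0.2, -0.4]
opening: 0.0129
gripper_force: 12.0
t: 21.62
tool_pos: [0.4523, 0.0002, 0.0803]
orientation: [-2.174, -2.268, 0.0]
force: [-0.1, -0.5, 0.7]
opening: 0.0127
gripper_force: 12.0
[4.52316095e-01 2.45055372e-04 8.02903829e-02] 0.01270170186496965
[251.10528064 124.84003664]
blob px 1062 [251.5 125.2] centre [451.4  57.8] mean [451.4  58.2] size 48.2 20.3 axis 2.4
142 218 285 [[419.7, 40.1], [484.5, 42.9]]
150 218 285 [[419.8, 32.4], [485.1, 35.1]]
158 219 284 [[420.9, 24.6], [484.7, 27.3]]
166 219 284 [[421.1, 16.6], [485.2, 19.3]]
174 219 284 [[421.2, 8.5], [485.8, 11.3]]
182 220 283 [[422.3, 0.4], [485.4, 3.1]]
```

View pics/w7c.png

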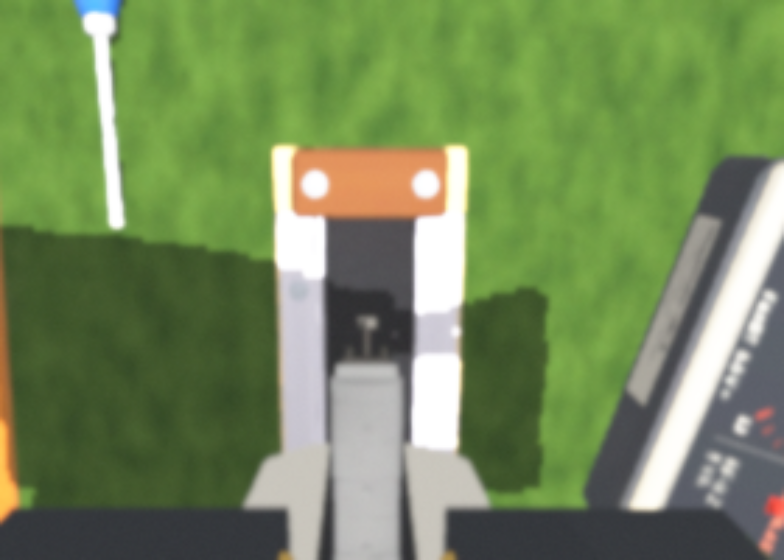

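The crop shows the held van at (367,470) square over the lane, and the stop top at (370,183). That puts the stop at (451.4, 58) mm with the lane axis at 92.4°. Lowering 1–2 mm above the floor and releasing.

```bash
python3 -c "
from h import *
go(.4532,.0115,-.0107,92.4)"
```

```text
t 21.68 pos [4.523e-01 2.000e-04 8.030e-02] yaw 92.4 q6 -0.16 op 0.0128 | row [0.0226 0.0029 0.182 ] [-0.0001  0.      0.    ]
```

```bash
python3 -m crank '[[[-1,0.022,0.003,0.05,0,0,0],[-1,0.022,0.003,0.1,0,0,0],[-1,0.022,0.003,0.14,0,0,0],[-1,0.022,0.003,0.165,0,0,0],[-1,0.022,0.003,0.175,0,0,0]]]'; python3 -m crank '[[[-1,0,0,0.003,0,0,0],[-1,0,0,0.006,0,0,0],[-1,0,0,0.007,0,0,0],[-1,0,0,0.007,0,0,0],[-1,0,0,0.007,0,0,0]]]'
```

```text
t: 22.3
tool_pos: [0.4529, 0.0111, -0.0077]
orientation: [-2.174, -2.267, 0.001]
force: [-0.0, -0.4, -0.5]
opening: 0.0127
gripper_force: 12.0
t: 22.92
tool_pos: [0.4533, 0.011, -0.0105]
orientation: [2.175, 2.267, 0.0]
force: [-0.4, -0.1, 0.1]
opening: 0.013
gripper_force: 12.0
```

```bash
python3 -m crank '[[[-0.2,0,0,0.001,0,0,0],[-0.2,0,0,0.001,0,0,0],[-0.2,0,0,0.001,0,0,0],[0,0,0,0,0,0,0],[0,0,0,-0.06,0,0,0]]]'; python3 -m crank '[[[0,0,0,-0.1,0,0,0],[0,0,0,-0.14,0,0,0],[0,0,0,-0.14,0,0,0],[0,0,0,-0.14,0,0,0],[0,0,0,-0.14,0,0,0]]]'
python3 - <<'E'
from h import *
s=read_state();C=cam('wrist',s);im=read_camera('wrist')[:,:,::-1].copy();cv2.imwrite('pics/w8.png',im)
p=proj(C,[.453,.011,.037]);print(p);blob(im,C,p,.037,(0,0,120),(180,60,255),42)
p=proj(C,[.451,.0585,.03]);blob(im,C,p,.030,(2,110,60),(14,255,255),40)
go(.6985,-.104,.085,76)
E
```

```text
t: 23.55
tool_pos: [0.4507, 0.0113, 0.0175]
orientation: [-2.172, -2.264, 0.005]
force: [-0.2, 0.2, 0.2]
opening: 0.0459
gripper_force: 0.0
t: 24.18
tool_pos: [0.452, 0.0111, 0.0876]
orientation: [-2.173, -2.266, 0.003]
force: [-0.7, -0.6, 0.7]
opening: 0.0465
gripper_force: 0.0
[251.19476616 187.50630602]
blob px 1146 [228.7 186.7] centre [431.    8.9] mean [431.5  10.5] size 75.9 15.2 axis 91.7
blob px 1029 [251.5 137.2] centre [451.3  57.4] mean [451.3  57.7] size 48.1 21.3 axis 2.4
t 24.23 pos [0.4521 0.0111 0.0878] yaw 92.4 q6 -0.13 op 0.0467 | row [-0.2506  0.4828  0.0043] [-0.0017  0.      0.182 ]
```

```bash
cat >> h.py <<'E'
def runs(im,C,p,z,half=.018,n=37):
    """grey values across (x) and along (y) through p at height z, cassette axis 92.4 deg"""
    g=cv2.cvtColor(im,cv2.COLOR_BGR2GRAY);a=np.radians(92.4);u=np.array([np.cos(a),np.sin(a)]);v=np.array([u[1],-u[0]])
    for nm,d,h in (('across',v,half),('along',u,.06)):
        out=[]
        for k in np.arange(-h,h+1e-9,.002 if nm=='across' else .004):
            q=proj(C,[*(np.array(p)+d*k),z]);out.append(int(g[int(round(q[1])),int(round(q[0]))]))
        print(nm,round(-h*1000),out)
E
python3 - <<'E'
from h import *
im=cv2.imread('pics/w8.png');C=cam('wrist')
runs(im,C,(.4532,.011),.037);runs(im,C,(.4532,.025),.037)
E
```

```text
across -18 [193, 191, 75, 46, 46, 64, 150, 177, 180, 180, 178, 178, 172, 116, 51, 45, 66, 176, 182]
along -60 [76, 75, 78, 60, 47, 46, 149, 175, 174, 171, 175, 173, 178, 180, 181, 180, 182, 180, 178, 174, 233, 220, 103, 116, 109, 155, 156, 158, 156, 146, 118]
across -18 [194, 169, 72, 47, 47, 68, 221, 202, 176, 174, 176, 177, 175, 121, 46, 44, 106, 184, 190]
along -60 [47, 45, 71, 171, 177, 172, 174, 174, 177, 180, 181, 181, 180, 180, 179, 174, 178, 253, 142, 132, 145, 141, 156, 157, 159, 155, 108, 115, 119, 130, 138]
```

Van is about centred in the lane (8 mm dark either side), with the stop gap a few mm. On to coach_a.

```bash
python3 -m crank '[[[0,-0.05,0.1,0,0,0,0.05],[0,-0.1,0.2,0,0,0,0.1],[0,-0.15,0.3,0,0,0,0.15],[0,-0.2,0.4,0,0,0,0.18],[0,-0.25,0.48,0,0,0,0.182]]]';python3 -m crank '[[[0,0,0,0,0,0,0],[0,0,0,0,0,0,0],[0,0,0,0,0,0,0],[0,0,0,0,0,0,0],[0,0,0,0,0,0,0]]]'
python3 - <<'E'
from h import *
s=read_state();C=cam('wrist',s);im=read_camera('wrist')[:,:,::-1].copy();cv2.imwrite('pics/w9.png',im)
p=proj(C,[.6985,-.1035,.03]);print(p);blob(im,C,p,.030,(0,0,110),(180,60,255),50)
go(.6985,-.104,-.0197,76)
E
```

```text
t: 24.85
tool_pos: [0.6992, -0.1045, 0.0876]
orientation: [-2.475, -1.933, 0.002]
force: [0.1, -0.1, 0.7]
opening: 0.0466
gripper_force: 0.0
t: 25.48
tool_pos: [0.6981, -0.1035, 0.0901]
orientation: [2.475, 1.934, 0.001]
force: [-0.9, 0.5, 0.2]
opening: 0.0463
gripper_force: 0.0
[250.46648975 184.89662576]
blob px 1113 [255.5 185.2] centre [ 703.3 -106.1] mean [ 703.1 -105.4] size 77.1 15.5 axis 75.9
t 25.52 pos [ 0.6982 -0.1036  0.09  ] yaw 76.0 q6 0.02 op 0.0463 | row [-0.0006  0.0007  0.2194] [0.0005 0.     0.0003]
```

```bash
python3 -c "
from h import *
go(.702,-.105,-.0197,76)"; python3 -m crank '[[[0,0.001,-0.008,0.08,0,0,0],[0,0.001,-0.008,0.16,0,0,0],[0,0.001,-0.008,0.2,0,0,0],[0,0.001,-0.008,0.215,0,0,0],[0,0.001,-0.008,0.219,0,0,0]]]' 12
```

```text
t 25.52 pos [ 0.6982 -0.1036  0.09  ] yaw 76.0 q6 0.02 op 0.0463 | row [-0.0008  0.008   0.2195] [0.0005 0.     0.0003]
t: 26.15
tool_pos: [0.6952, -0.1026, -0.0192]
orientation: [2.475, 1.934, 0.001]
force: [-0.7, -1.5, 0.6]
opening: 0.0467
gripper_force: 0.0
```

```bash
python3 -m crank '[[[0,0,0.006,0,0,0,0],[0,0,0.012,0,0,0,0],[-1,0,0.012,0,0,0,0],[-1,0,0.012,0,0,0,0],[-1,0,0.012,0,0,0,0]]]' 12;python3 -m crank '[[[-1,0,0,0,0,0,0],[-1,0,0,0,0,0,0],[-1,0,0,0,0,0,0],[-1,0,0,0,0,0,0],[-1,0,0,0,0,0,0]]]'
```

```text
t: 26.78
tool_pos: [0.7002, -0.1038, -0.0202]
orientation: [-2.475, -1.934, 0.0]
force: [0.3, -0.2, -0.1]
opening: 0.021
gripper_force: 0.0
t: 27.4
tool_pos: [0.7002, -0.1038, -0.0202]
orientation: [-2.475, -1.934, 0.0]
force: [-0.2, 0.6, 0.5]
opening: 0.0129
gripper_force: 12.0
```

```bash
python3 -m crank '[[[-1,0,0,-0.06,0,0,0],[-1,0,0,-0.12,0,0,0],[-1,0,0,-0.18,0,0,0],[-1,0,0,-0.2,0,0,0],[-1,0,0,-0.2,0,0,0]]]';python3 -c "
from h import *
go(.4565,-.0765,.08,92.4)"
```

```text
t: 28.02
tool_pos: [0.7007, -0.104, 0.0802]
orientation: [2.475, 1.934, 0.001]
force: [-1.1, 0.0, -0.8]
opening: 0.0129
gripper_force: 12.0
t 28.02 pos [ 0.7007 -0.104   0.0802] yaw 76.0 q6 0.02 op 0.0129 | row [-6.470e-02 -4.872e-01 -1.000e-04] [ 7.000e-04  1.000e-04 -1.822e-01]
```

```bash
python3 -m crank '[[[-1,-0.012,-0.1,0,0,0,-0.06],[-1,-0.025,-0.2,0,0,0,-0.12],[-1,-0.04,-0.3,0,0,0,-0.18],[-1,-0.055,-0.41,0,0,0,-0.182],[-1,-0.065,-0.487,0,0,0,-0.182]]]';python3 -m crank '[[[-1,0,0,0,0,0,0],[-1,0,0,0,0,0,0],[-1,0,0,0,0,0,0],[-1,0,0,0,0,0,0],[-1,0,0,0,0,0,0]]]'
python3 - <<'E'
from h import *
s=read_state();C=cam('wrist',s);im=read_camera('wrist')[:,:,::-1].copy();cv2.imwrite('pics/w10.png',im)
print(s['tool_pos'],s['opening'])
p=proj(C,[.451,.0585,.03]);blob(im,C,p,.030,(2,110,60),(14,255,255),40)
runs(im,C,(.4535,.006),.037)
runs(im,C,(.4545,-.03),.014,.036)
cv2.imwrite('pics/w10c.png',cv2.resize(im[20:270,120:400],(700,600)))
E
```

```text
t: 28.65
tool_pos: [0.4526, -0.0758, 0.0775]
orientation: [-2.172, -2.265, 0.003]
force: [0.8, -0.1, 0.6]
opening: 0.0128
gripper_force: 12.0
t: 29.28
tool_pos: [0.4564, -0.0765, 0.0797]
orientation: [-2.174, -2.267, 0.0]
force: [0.4, 0.0, -1.5]
opening: 0.0124
gripper_force: 12.0
[ 0.45643907 -0.0765256   0.0797378 ] 0.012357422067592085
blob px 1710 [250.4  23.3] centre [451.2  63.8] mean [451.1  64.1] size 49.2 24.7 axis 2.4
across -18 [253, 252, 120, 62, 46, 56, 182, 241, 246, 243, 247, 246, 241, 147, 62, 59, 90, 251, 253]
along -60 [129, 123, 60, 60, 59, 61, 60, 60, 130, 96, 248, 249, 247, 247, 250, 243, 251, 251, 251, 249, 251, 250, 224, 248, 248, 96, 80, 76, 128, 130, 128]
across -36 [101, 105, 178, 252, 253, 253, 253, 254, 254, 250, 243, 96, 60, 60, 59, 60, 60, 60, 60, 60, 59, 61, 62, 60, 61, 61, 153, 252, 253, 254, 254, 254, 254, 254, 248, 136, 97]
along -60 [142, 142, 144, 244, 129, 109, 101, 126, 129, 123, 60, 62, 61, 60, 60, 60, 82, 106, 112, 246, 250, 247, 247, 250, 247, 244, 251, 251, 249, 251, 251]
```

View pics/w10c.png

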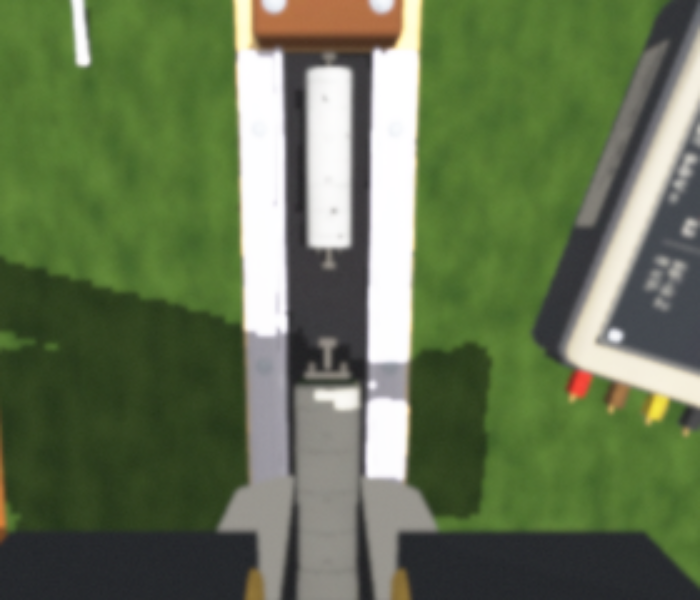

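The crop shows the van upright in the lane against the stop (coupling at (330,55)) with its rear coupling end at (330,265). The coach is held over the lane with its front coupling at (328,342). I'll compute the approach from those.

Run:
```python
from h import *
C=cam('wrist')
f=lambda x,y:(120+x/2.5,20+y/2.4)
print('coach front',ray(C,[f(328,340)],.108)*1000,'van rear',ray(C,[f(330,266)],.016)*1000,'van front',ray(C,[f(330,53)],.016)*1000,'stop face top',ray(C,[f(328,38)],.03)*1000,'stop face foot',ray(C,[f(328,50)],.01)*1000)
print('lane',ray(C,[f(283,250),f(370,250)],.014)*1000)
go(.4565,-.0705,-.0112,92.4)
```

```text
coach front [[455.82400483 -38.44400867]] van rear [[456.14172816 -24.44384109]] van front [[452.82237032  52.73195521]] stop face top [[452.00741793  54.71612114]] stop face foot [[452.03107274  54.92441135]]
lane [[438.01354178 -19.08972285]
 [471.09914579 -17.7060311 ]]
t 29.32 pos [ 0.4563 -0.0765  0.0797] yaw 92.4 q6 -0.32 op 0.0126 | row [0.012  0.0009 0.1819] [-0.0002 -0.0001 -0.0001]
```

Van comes out at 77 mm against 70 and the lane at 33 against 30, so the camera height is right without the offset; only the tips sit higher. Recomputing without it.

```bash
sed -i "s/+\[0,0,.027\]//" h.py
python3 - <<'E'
from h import *
C=cam('wrist')
f=lambda x,y:(120+x/2.5,20+y/2.4)
print('coach front',ray(C,[f(328,340)],.108)*1000,'van rear',ray(C,[f(330,266)],.016)*1000,'van front',ray(C,[f(330,53)],.016)*1000,'stop face top',ray(C,[f(328,38)],.03)*1000)
print('lane',ray(C,[f(283,250),f(370,250)],.014)*1000)
im=cv2.imread('pics/w9.png')
E
```

```text
coach front [[455.58632399 -33.86435535]] van rear [[455.94985548 -22.61973118]] van front [[452.93945429  47.37275529]] stop face top [[452.21013921  48.89111239]]
lane [[439.49875065 -17.7730375 ]
 [469.52592476 -16.51725407]]
```

```bash
python3 -m crank '[[[-1,0.012,0.001,0.05,0,0,0],[-1,0.012,0.001,0.1,0,0,0],[-1,0.012,0.001,0.14,0,0,0],[-1,0.012,0.001,0.165,0,0,0],[-1,0.012,0.001,0.175,0,0,0]]]'; python3 -m crank '[[[-1,0,0,0.003,0,0,0],[-1,0,0,0.006,0,0,0],[-1,0,0,0.007,0,0,0],[-1,0,0,0.007,0,0,0],[-1,0,0,0.007,0,0,0]]]'
```

```text
t: 29.95
tool_pos: [0.4561, -0.0704, -0.0082]
orientation: [-2.174, -2.267, 0.001]
force: [-0.2, -0.9, -0.4]
opening: 0.0125
gripper_force: 12.0
t: 30.58
tool_pos: [0.4565, -0.0705, -0.0109]
orientation: [2.175, 2.267, 0.0]
force: [-0.2, 0.7, -0.5]
opening: 0.0124
gripper_force: 12.0
```

Release, retreat and go to coach_b (≈(612.8,−214.5), axis 116°).

```bash
python3 -m crank '[[[-0.2,0,0,0.001,0,0,0],[-0.2,0,0,0.001,0,0,0],[-0.2,0,0,0.001,0,0,0],[0,0,0,0,0,0,0],[0,0,0,-0.06,0,0,0]]]'; python3 -m crank '[[[0,0,0,-0.1,0,0,0],[0,0,0,-0.14,0,0,0],[0,0,0,-0.14,0,0,0],[0,0,0,-0.14,0,0,0],[0,0,0,-0.14,0,0,0]]]'
python3 - <<'E'
from h import *
s=read_state();C=cam('wrist',s);im=read_camera('wrist')[:,:,::-1].copy();cv2.imwrite('pics/w11.png',im)
runs(im,C,(.4567,-.0705),.037);runs(im,C,(.4555,-.022),.018)
go(.6128,-.2145,.085,116)
E
```

```text
t: 31.2
tool_pos: [0.4539, -0.0698, 0.0169]
orientation: [-2.172, -2.264, 0.004]
force: [0.7, 0.6, 0.8]
opening: 0.0463
gripper_force: 0.0
t: 31.82
tool_pos: [0.4552, -0.0702, 0.0872]
orientation: [-2.173, -2.265, 0.002]
force: [-1.0, -0.3, -0.1]
opening: 0.0465
gripper_force: 0.0
across -18 [157, 162, 155, 41, 34, 37, 117, 140, 142, 144, 142, 141, 124, 55, 34, 54, 149, 149, 154]
along -60 [60, 60, 60, 59, 59, 58, 34, 60, 145, 144, 141, 140, 142, 139, 140, 144, 145, 142, 138, 144, 143, 160, 248, 248, 150, 113, 120, 65, 110, 219, 248]
across -18 [253, 222, 76, 60, 61, 61, 61, 60, 88, 135, 93, 60, 61, 61, 62, 58, 193, 254, 254]
along -60 [139, 143, 141, 143, 143, 141, 143, 142, 163, 248, 248, 219, 88, 106, 86, 135, 118, 249, 250, 244, 248, 250, 249, 252, 252, 252, 251, 252, 251, 251, 250]
t 31.88 pos [ 0.4553 -0.0702  0.0873] yaw 92.4 q6 -0.31 op 0.0469 | row [-0.3015  0.3028  0.0036] [-0.0015 -0.0008 -0.2624]
```

```bash
python3 -m crank '[[[0,-0.07,0.07,0,0,0,-0.08],[0,-0.14,0.14,0,0,0,-0.16],[0,-0.21,0.21,0,0,0,-0.24],[0,-0.28,0.28,0,0,0,-0.262],[0,-0.301,0.303,0,0,0,-0.262]]]';python3 -m crank '[[[0,0,0,0,0,0,0],[0,0,0,0,0,0,0],[0,0,0,0,0,0,0],[0,0,0,0,0,0,0],[0,0,0,0,0,0,0]]]'
python3 - <<'E'
from h import *
s=read_state();C=cam('wrist',s);im=read_camera('wrist')[:,:,::-1].copy();cv2.imwrite('pics/w12.png',im)
p=proj(C,[.6128,-.2145,.03]);print(p);blob(im,C,p,.030,(0,0,110),(180,60,255),50)
go(.6128,-.2145,-.0197,116)
E
```

```text
t: 32.5
tool_pos: [0.6146, -0.2164, 0.0869]
orientation: [-1.666, -2.662, 0.001]
force: [0.1, 0.1, -0.1]
opening: 0.0463
gripper_force: 0.0
t: 33.12
tool_pos: [0.614, -0.2143, 0.0892]
orientation: [1.665, 2.664, 0.0]
force: [-0.8, 0.3, -0.9]
opening: 0.0465
gripper_force: 0.0
[248.19087231 191.70116053]
blob px 944 [251.8 190.7] centre [ 616.  -213.3] mean [ 615.4 -212.6] size 62.9 12.9 axis 116.0
t 33.17 pos [ 0.614  -0.2144  0.0891] yaw 116.0 q6 -0.87 op 0.0464 | row [ 0.0009 -0.0023  0.2176] [ 0.0002  0.0002 -0.0003]
```

```bash
python3 -m crank '[[[0,0.001,0.002,0.08,0,0,0],[0,0.001,0.002,0.16,0,0,0],[0,0.001,0.002,0.2,0,0,0],[0,0.001,0.002,0.214,0,0,0],[0,0.001,0.002,0.218,0,0,0]]]' 12;python3 -m crank '[[[-1,0,0,0,0,0,0],[-1,0,0,0,0,0,0],[-1,0,0,0,0,0,0],[-1,0,0,0,0,0,0],[-1,0,0,0,0,0,0]]]';python3 -m crank '[[[-1,0,0,0,0,0,0],[-1,0,0,0,0,0,0],[-1,0,0,0,0,0,0],[-1,0,0,0,0,0,0],[-1,0,0,0,0,0,0]]]'
```

```text
t: 33.8
tool_pos: [0.6155, -0.214, -0.0192]
orientation: [1.665, 2.663, 0.0]
force: [0.3, -0.6, 0.4]
opening: 0.0462
gripper_force: 0.0
t: 34.42
tool_pos: [0.6149, -0.2138, -0.0198]
orientation: [1.665, 2.663, 0.0]
force: [-0.4, -0.1, 2.1]
opening: 0.0129
gripper_force: 12.0
t: 35.05
tool_pos: [0.6149, -0.2138, -0.0198]
orientation: [1.665, 2.663, 0.0]
force: [-1.2, 0.7, 6.1]
opening: 0.0128
gripper_force: 12.0
```

```bash
python3 -m crank '[[[-1,0,0,-0.06,0,0,0],[-1,0,0,-0.12,0,0,0],[-1,0,0,-0.18,0,0,0],[-1,0,0,-0.2,0,0,0],[-1,0,0,-0.2,0,0,0]]]';python3 -c "
from h import *
go(.4600,-.160,.08,92.4)"
```

```text
t: 35.67
tool_pos: [0.6149, -0.2137, 0.0798]
orientation: [1.665, 2.663, 0.0]
force: [0.3, -0.3, -1.0]
opening: 0.0127
gripper_force: 12.0
t 35.67 pos [ 0.6149 -0.2137  0.0798] yaw 116.0 q6 -0.87 op 0.0127 | row [ 0.2322 -0.2314 -0.0007] [3.000e-04 2.000e-04 2.619e-01]
```

```bash
python3 -m crank '[[[-1,0.06,-0.06,0,0,0,0.08],[-1,0.12,-0.12,0,0,0,0.16],[-1,0.18,-0.18,0,0,0,0.24],[-1,0.23,-0.23,0,0,0,0.262],[-1,0.232,-0.231,0,0,0,0.262]]]';python3 -m crank '[[[-1,0,0,0,0,0,0],[-1,0,0,0,0,0,0],[-1,0,0,0,0,0,0],[-1,0,0,0,0,0,0],[-1,0,0,0,0,0,0]]]'
cat > fit.py <<'E'
from h import *
import sys
# grey profile along the lane axis, in image rows, column-averaged; world y at floor-car coupling height and at held coupling height
s=read_state();C=cam('wrist',s);im=read_camera('wrist')[:,:,::-1].copy();cv2.imwrite(f'pics/{sys.argv[1]}.png',im)
g=cv2.cvtColor(im,cv2.COLOR_BGR2GRAY);print(s['tool_pos'],s['opening'])
for v in range(int(sys.argv[2]),int(sys.argv[3]),2):
    yl=ray(C,[(250,v)],.016)[0];u=proj(C,[.4545-.0419*(yl[1]+.017),yl[1],.016])[0];u=int(round(u))
    print(v,'y16 %.1f y108 %.1f'%(yl[1]*1000,ray(C,[(250,v)],.108)[0][1]*1000),g[v,u-6:u+7:1].tolist())
E
python3 fit.py w13 112 178
```

```text
t: 36.3
tool_pos: [0.457, -0.1586, 0.0774]
orientation: [-2.172, -2.264, 0.002]
force: [0.1, 1.0, -0.4]
opening: 0.0128
gripper_force: 12.0
t: 36.92
tool_pos: [0.4602, -0.16, 0.0798]
orientation: [-2.175, -2.267, 0.0]
force: [0.5, -1.0, -0.8]
opening: 0.0133
gripper_force: 12.0
[ 0.4601737  -0.16001123  0.07980158] 0.013252038904333371
112 y16 -90.5 y108 -89.7 [223, 234, 240, 243, 245, 246, 247, 248, 248, 249, 248, 247, 246]
114 y16 -92.1 y108 -90.8 [223, 234, 239, 243, 245, 246, 246, 247, 248, 248, 248, 248, 246]
116 y16 -93.8 y108 -91.9 [223, 234, 238, 242, 245, 246, 247, 248, 248, 248, 248, 248, 246]
118 y16 -95.4 y108 -93.0 [223, 234, 239, 242, 244, 246, 247, 248, 248, 248, 248, 248, 246]
120 y16 -97.1 y108 -94.0 [219, 232, 238, 242, 244, 246, 247, 248, 248, 248, 248, 247, 244]
122 y16 -98.8 y108 -95.1 [219, 231, 238, 241, 243, 245, 247, 247, 248, 247, 247, 246, 244]
124 y16 -100.4 y108 -96.2 [226, 236, 242, 245, 246, 248, 249, 250, 250, 249, 249, 249, 247]
126 y16 -102.1 y108 -97.3 [177, 193, 204, 209, 212, 214, 220, 221, 220, 217, 217, 218, 213]
128 y16 -103.8 y108 -98.4 [70, 7
[... 1283 characters left out ...]
8, 59, 58, 59, 59, 59, 58, 58, 58, 59, 58, 59]
162 y16 -133.3 y108 -117.6 [53, 54, 55, 55, 55, 56, 55, 54, 55, 55, 54, 55, 55]
164 y16 -135.1 y108 -118.8 [38, 39, 38, 40, 43, 44, 42, 43, 42, 42, 40, 37, 38]
166 y16 -136.9 y108 -119.9 [35, 36, 45, 68, 86, 95, 94, 95, 89, 77, 58, 41, 34]
168 y16 -138.7 y108 -121.1 [32, 36, 50, 81, 108, 121, 124, 121, 117, 104, 72, 45, 36]
170 y16 -140.5 y108 -122.3 [33, 34, 37, 52, 72, 93, 111, 106, 87, 68, 49, 39, 34]
172 y16 -142.3 y108 -123.5 [32, 32, 33, 35, 48, 78, 104, 101, 71, 46, 36, 36, 33]
174 y16 -144.2 y108 -124.6 [35, 36, 36, 36, 46, 76, 107, 105, 79, 46, 35, 34, 35]
176 y16 -146.0 y108 -125.8 [61, 56, 47, 35, 44, 75, 106, 108, 76, 47, 37, 45, 57]
```

Coach_a's rear coupling is at y=−110.5 and the held coach's front sits 40.5 mm ahead of the TCP. Target TCP y=−0.156.

```bash
python3 -m crank '[[[-1,0.008,0,0.05,0,0,0],[-1,0.008,0,0.1,0,0,0],[-1,0.008,0,0.14,0,0,0],[-1,0.008,0,0.165,0,0,0],[-1,0.008,0,0.175,0,0,0]]]'; python3 -m crank '[[[-1,0,0,0.003,0,0,0],[-1,0,0,0.006,0,0,0],[-1,0,0,0.007,0,0,0],[-1,0,0,0.007,0,0,0],[-1,0,0,0.007,0,0,0]]]'; python3 -m crank '[[[-0.2,0,0,0.001,0,0,0],[-0.2,0,0,0.001,0,0,0],[-0.2,0,0,0.001,0,0,0],[0,0,0,0,0,0,0],[0,0,0,-0.06,0,0,0]]]'; python3 -m crank '[[[0,0,0,-0.1,0,0,0],[0,0,0,-0.14,0,0,0],[0,0,0,-0.14,0,0,0],[0,0,0,-0.14,0,0,0],[0,0,0,-0.14,0,0,0]]]'
python3 - <<'E'
from h import *
s=read_state();C=cam('wrist',s);im=read_camera('wrist')[:,:,::-1].copy();cv2.imwrite('pics/w14.png',im)
runs(im,C,(.4603,-.156),.037);runs(im,C,(.459,-.113),.018)
go(.606,.279,.085,77)
E
```

```text
t: 37.6
tool_pos: [0.4596, -0.1558, -0.0082]
orientation: [-2.174, -2.267, 0.0]
force: [0.3, -0.5, -0.0]
opening: 0.0123
gripper_force: 12.0
t: 38.22
tool_pos: [0.46, -0.156, -0.011]
orientation: [2.174, 2.267, 0.0]
force: [0.3, -0.4, 0.3]
opening: 0.0128
gripper_force: 12.0
t: 38.85
tool_pos: [0.4575, -0.1549, 0.0168]
orientation: [-2.171, -2.264, 0.003]
force: [0.5, -0.5, 0.6]
opening: 0.0461
gripper_force: 0.0
t: 39.48
tool_pos: [0.4587, -0.1554, 0.0871]
orientation: [-2.173, -2.265, 0.002]
force: [-1.1, 0.7, 0.0]
opening: 0.0466
gripper_force: 0.0
across -18 [150, 152, 106, 39, 34, 36, 103, 117, 115, 123, 122, 116, 103, 47, 33, 52, 135, 153, 153]
along -60 [57, 58, 57, 57, 57, 57, 49, 69, 119, 123, 121, 123, 123, 122, 126, 123, 125, 121, 125, 127, 125, 123, 227, 169, 87, 102, 60, 84, 93, 246, 247]
across -18 [236, 243, 76, 59, 59, 60, 59, 59, 59, 59, 60, 58, 58, 59, 57, 61, 181, 253, 254]
along -60 [122, 121, 126, 123, 125, 121, 125, 127, 126, 121, 188, 231, 95, 95, 113, 59, 98, 93, 246, 247, 247, 246, 247, 246, 222, 246, 245, 248, 247, 243, 248]
t 39.52 pos [ 0.4588 -0.1555  0.0873] yaw 92.4 q6 -0.47 op 0.0464 | row [0.856  0.3302 0.0048] [-0.0016 -0.0006  0.1709]
```

```bash
python3 -m crank '[[[0,0.11,0.04,0,0,0,0.03],[0,0.22,0.08,0,0,0,0.07],[0,0.33,0.13,0,0,0,0.1],[0,0.44,0.17,0,0,0,0.14],[0,0.55,0.21,0,0,0,0.17]]]';python3 -c "
from h import *
go(.606,.279,.085,77)"
```

```text
t: 40.15
tool_pos: [0.5532, 0.125, 0.0879]
orientation: [-2.458, -1.955, 0.002]
force: [-0.2, -0.7, -0.3]
opening: 0.0466
gripper_force: 0.0
t 40.15 pos [0.5532 0.125  0.0879] yaw 77.0 q6 0.36 op 0.0466 | row [0.3238 0.0335 0.0055] [-0.0007  0.0004 -0.0001]
```

```bash
python3 -m crank '[[[0,0.1,0.01,0,0,0,0],[0,0.2,0.02,0,0,0,0],[0,0.29,0.03,0,0,0,0],[0,0.323,0.033,0,0,0,0],[0,0.323,0.033,0,0,0,0]]]';python3 -m crank '[[[0,0,0,0,0,0,0],[0,0,0,0,0,0,0],[0,0,0,0,0,0,0],[0,0,0,0,0,0,0],[0,0,0,0,0,0,0]]]'
python3 - <<'E'
from h import *
s=read_state();C=cam('wrist',s);im=read_camera('wrist')[:,:,::-1].copy();cv2.imwrite('pics/w15.png',im)
p=proj(C,[.606,.279,.022]);print(p)
u,v=p.astype(int);hsv=cv2.cvtColor(im,cv2.COLOR_BGR2HSV);print(hsv[v,u],hsv[v-10,u])
blob(im,C,p,.022,(3,30,60),(32,255,255),35)
g=cv2.cvtColor(im,cv2.COLOR_BGR2GRAY);print(g[v-28:v+29:3,u-27:u+28:3])
go(.606,.279,-.0197,77)
E
```

```text
t: 40.78
tool_pos: [0.605, 0.2772, 0.0877]
orientation: [-2.456, -1.959, 0.003]
force: [-0.8, -0.2, 0.0]
opening: 0.0465
gripper_force: 0.0
t: 41.4
tool_pos: [0.6056, 0.2768, 0.089]
orientation: [2.457, 1.957, 0.0]
force: [0.0, 0.5, -0.2]
opening: 0.0463
gripper_force: 0.0
[250.00848254 187.95720132]
[ 15 114 206] [ 19 103 245]
blob px 915 [251.4 182.5] centre [608.  283.5] mean [608.4 283.6] size 33.1 23.6 axis 77.7
[[117 128 128 122 117 115 110 112 112 119 122 120 118 118 119 117 112 112
  118]
 [112 122 126 121 118 107 112 112 113 111 114 113 115 113 114 116 117 120
  118]
 [111 118 123 115 113 108 118 126 130 126 130 131 124 120 112 112 117 122
  121]
 [115 116 119 111 110 101 197 203 197 209 201 210 234 218 108 104 113 116
  114]
 [118 116 117 113 105  96 237 240 239 237 212 227 227 189  70  66  73  71
   71]
 [109 108 113 104  99 111 247 249 244 230 168 161 162 149  71  65  65  69
   68]
 [ 67  69  70  64  67  84 243 228 197 212 157 146 157 149  71  64  66  67
   67]
 [ 62  65  70  68  63  71 168 163 229 231 165 154 155 148  72  67  64  65
   66]
 [ 61  62  68  68  64  72 163 1
[... 289 characters left out ...]
67]
 [ 67  66  66  62  62  75 161 161 157 161 160 154 155 146  72  68  64  62
   81]
 [ 67  65  68  62  59  63 128 135 134 142 139 140 157 122  67  64  63  57
   68]
 [ 68  66  64  62  58  61  72  70  71  71  71  74  81  74  66  63  62  59
   62]
 [ 65  64  63  62  60  60  63  63  60  60  62  67  68  66  65  62  59  60
   70]
 [ 65  64  61  60  59  59  63  65  61  58  60  66  66  64  64  60  59  63
   73]
 [ 63  65  60  60  60  61  66  64  62  58  60  65  69  67  65  59  59  62
   75]
 [ 64  63  60  58  60  64  68  68  63  59  60  64  68  70  67  61  59  63
   88]]
t 41.45 pos [0.6056 0.2768 0.0889] yaw 77.1 q6 0.58 op 0.0467 | row [ 4.500e-03 -2.000e-04  2.173e-01] [ 0.0001 -0.      0.0009]
```

Chock at about (608, 282), axis 77°. I'll grip it by its grip with the tips near 26 mm true (reported −0.001).

```bash
python3 -m crank '[[[0,0.011,0.002,0.08,0,0,0],[0,0.011,0.002,0.14,0,0,0],[0,0.011,0.002,0.17,0,0,0],[0,0.011,0.002,0.18,0,0,0],[0,0.011,0.002,0.18,0,0,0]]]' 15;python3 -m crank '[[[-1,0,0,0,0,0,0],[-1,0,0,0,0,0,0],[-1,0,0,0,0,0,0],[-1,0,0,0,0,0,0],[-1,0,0,0,0,0,0]]]';python3 -m crank '[[[-1,0,0,0,0,0,0],[-1,0,0,0,0,0,0],[-1,0,0,0,0,0,0],[-1,0,0,0,0,0,0],[-1,0,0,0,0,0,0]]]'
```

```text
t: 42.08
tool_pos: [0.6083, 0.2822, -0.0003]
orientation: [2.457, 1.957, 0.002]
force: [0.5, 0.5, 0.6]
opening: 0.0467
gripper_force: 0.0
t: 42.7
tool_pos: [0.6078, 0.2821, -0.001]
orientation: [2.457, 1.958, 0.0]
force: [-0.7, 0.0, 0.7]
opening: 0.0116
gripper_force: 15.0
t: 43.32
tool_pos: [0.6078, 0.2821, -0.001]
orientation: [2.457, 1.958, 0.0]
force: [-0.9, 0.3, 3.4]
opening: 0.0118
gripper_force: 15.0
```

```bash
python3 -m crank '[[[-1,0,0,-0.06,0,0,0],[-1,0,0,-0.12,0,0,0],[-1,0,0,-0.16,0,0,0],[-1,0,0,-0.18,0,0,0],[-1,0,0,-0.18,0,0,0]]]';python3 -c "
from h import *
go(.4628,-.222,.09,92.4)"
```

```text
t: 43.95
tool_pos: [0.608, 0.2821, 0.0891]
orientation: [2.457, 1.957, 0.001]
force: [-0.2, -0.2, -0.6]
opening: 0.0116
gripper_force: 15.0
t 43.95 pos [0.608  0.2821 0.0891] yaw 77.1 q6 0.58 op 0.0116 | row [-1.0476 -0.0577 -0.0022] [ 0.0004 -0.0002 -0.1702]
```

```bash
python3 -m crank '[[[-1,-0.1,-0.01,0,0,0,-0.03],[-1,-0.22,-0.015,0,0,0,-0.06],[-1,-0.34,-0.02,0,0,0,-0.1],[-1,-0.46,-0.025,0,0,0,-0.14],[-1,-0.58,-0.03,0,0,0,-0.17]]]';python3 -c "
from h import *
go(.4628,-.222,.09,92.4)"
```

```text
t: 44.58
tool_pos: [0.5265, 0.0012, 0.0873]
orientation: [-2.171, -2.268, 0.002]
force: [0.8, 0.5, 0.3]
opening: 0.0115
gripper_force: 15.0
t 44.58 pos [0.5265 0.0012 0.0873] yaw 92.5 q6 -0.14 op 0.0115 | row [-0.4403 -0.1468 -0.0052] [-0.0014 -0.0001  0.0012]
```

```bash
python3 -m crank '[[[-1,-0.11,-0.035,0,0,0,0],[-1,-0.22,-0.07,0,0,0,0],[-1,-0.33,-0.11,0,0,0,0],[-1,-0.42,-0.14,0,0,0,0],[-1,-0.44,-0.147,0,0,0,0]]]';python3 -m crank '[[[-1,0,0,0,0,0,0],[-1,0,0,0,0,0,0],[-1,0,0,0,0,0,0],[-1,0,0,0,0,0,0],[-1,0,0,0,0,0,0]]]'
python3 - <<'E'
from h import *
s=read_state();C=cam('wrist',s);im=read_camera('wrist')[:,:,::-1].copy();cv2.imwrite('pics/w16.png',im)
g=cv2.cvtColor(im,cv2.COLOR_BGR2GRAY);hsv=cv2.cvtColor(im,cv2.COLOR_BGR2HSV);print(s['tool_pos'],s['opening'])
# couplings on lane axis
for v in range(104,186,3):
    yl=ray(C,[(250,v)],.016)[0][1];u=int(round(proj(C,[.4545-.0419*(yl+.017),yl,.016])[0]))
    # inner wall edges at z=.014
    r=g[v];L=[k for k in range(u,u-40,-1) if r[k]>150];Rr=[k for k in range(u,u+40) if r[k]>150]
    e=ray(C,[(L[0],v),(Rr[0],v)],.014)[:,0]*1000 if L and Rr else None
    print(v,'y16 %.1f y115 %.1f'%(yl*1000,ray(C,[(250,v)],.122)[0][1]*1000),g[v,u-4:u+5:2].tolist(),hsv[v,u].tolist(),'lane', None if e is None else (e.round(1),round(e.mean()-(454.5-.0419*(yl*1000+17)),1)))
m=(hsv[...,0]>3)&(hsv[...,0]<30)&(hsv[...,1]>50)&(hsv[...,2]>60);m[:150]=0;m[225:]=0;m[:,:215]=0;m[:,290:]=0
ys,xs=np.nonzero(m);print(len(xs),xs.min(),xs.max(),ys.min(),[ (int(y),int(xs[ys==y].min()),int(xs[ys==y].max())) for y in np.unique(ys)[::5]])
print('x at z.122',ray(C,[(xs.min(),200),(xs.max(),200)],.12)*1000, proj(C,[.4628,-.222,.122]))
E
```

```text
t: 45.2
tool_pos: [0.4622, -0.2221, 0.0875]
orientation: [-2.177, -2.262, 0.001]
force: [0.4, 1.0, -1.1]
opening: 0.0117
gripper_force: 15.0
t: 45.82
tool_pos: [0.4642, -0.2197, 0.0889]
orientation: [2.174, 2.268, 0.0]
force: [0.3, 0.4, -0.5]
opening: 0.0117
gripper_force: 15.0
[ 0.46422676 -0.21970804  0.08889542] 0.01169537309109095
104 y16 -143.5 y115 -145.3 [222, 228, 231, 232, 230] [30, 1, 231] lane (array([459.4, 459.4]), np.float64(-0.4))
107 y16 -146.0 y115 -146.8 [217, 223, 222, 225, 227] [30, 2, 222] lane (array([459.5, 459.5]), np.float64(-0.4))
110 y16 -148.6 y115 -148.4 [221, 226, 222, 226, 228] [30, 1, 222] lane (array([459.6, 459.6]), np.float64(-0.4))
113 y16 -151.1 y115 -149.9 [222, 228, 231, 231, 229] [60, 1, 231] lane (array([459.7, 459.7]), np.float64(-0.4))
116 y16 -153.7 y115 -151.5 [222, 228, 231, 233, 229] [60, 2, 232] lane (array([459.8, 459.8]), np.float64(-0.4))
119 y16 -156.2 y115 -153.0 [211, 219, 224, 225, 224] [60, 1, 224] lane (array([459.9, 459.9]), np.float64(-0.4))
122 y16 -158.8 y115 -154.6 [221, 227, 230, 231, 231] [0, 0, 230] lane (array([460., 4
[... 1955 characters left out ...]
 33, 33, 33] [105, 29, 35] lane (array([435.9, 477.9]), np.float64(-5.6))
179 y16 -210.5 y115 -186.2 [32, 32, 32, 32, 33] [120, 8, 33] lane (array([439.7, 478. ]), np.float64(-3.8))
182 y16 -213.4 y115 -187.9 [32, 32, 31, 32, 32] [120, 15, 33] lane None
185 y16 -216.3 y115 -189.7 [31, 33, 34, 32, 31] [165, 15, 35] lane None
1009 216 281 150 [(150, 281, 281), (155, 216, 216), (160, 216, 281), (169, 280, 280), (174, 280, 280), (179, 217, 280), (184, 280, 280), (189, 217, 281), (194, 217, 280), (199, 217, 280), (204, 234, 280), (209, 233, 266), (214, 233, 280), (219, 218, 279), (224, 240, 261)]
x at z.122 [[ 443.82593275 -200.08281529]
 [ 481.82115908 -198.46978869]] [246.89382345 237.31653181]
```

Run:
```python
from h import *
C=cam('wrist');im=cv2.imread('pics/w16.png');hsv=cv2.cvtColor(im,cv2.COLOR_BGR2HSV)
for v in (202,204,206,208,212,216): print(v,[ (int(a),int(b)) for a,b,_ in hsv[v,228:272:4]], (ray(C,[(233.5,v),(265.5,v)],.112)*1000).round(1).tolist())
go(.4624,-.2165,.009,92.4)
```

```text
202 [(120, 14), (131, 15), (16, 118), (16, 117), (15, 119), (16, 120), (16, 118), (16, 118), (16, 122), (16, 112), (130, 3)] [[453.7, -203.5], [473.3, -202.7]]
204 [(124, 14), (137, 13), (16, 123), (16, 118), (16, 120), (16, 121), (16, 121), (17, 117), (15, 120), (16, 122), (140, 3)] [[453.7, -204.8], [473.4, -204.0]]
206 [(127, 15), (145, 11), (16, 119), (16, 120), (15, 117), (15, 120), (16, 119), (16, 121), (16, 121), (16, 122), (143, 4)] [[453.7, -206.1], [473.4, -205.2]]
208 [(129, 12), (159, 12), (15, 118), (15, 116), (15, 114), (15, 116), (15, 115), (15, 115), (16, 117), (15, 116), (160, 6)] [[453.8, -207.4], [473.5, -206.5]]
212 [(131, 13), (0, 17), (15, 114), (16, 117), (15, 114), (15, 115), (15, 115), (15, 114), (15, 114), (15, 114), (2, 15)] [[453.8, -210.0], [473.7, -209.1]]
216 [(128, 13), (0, 14), (15, 112), (15, 115), (15, 115), (15, 113), (14, 116), (15, 114), (15, 114), (15, 111), (0, 17)] [[453.9, -212.6], [473.8, -211.8]]
t 45.88 pos [ 0.4642 -0.2198  0.0889] yaw 92.4 q6 -0.58 op 0.0119 | row [ 0.0068 -0.0033  0.1598] [0.     0.     0.0002]
```

```bash
python3 -m crank '[[[-1,0.007,-0.002,0.05,0,0,0],[-1,0.007,-0.002,0.1,0,0,0],[-1,0.007,-0.002,0.135,0,0,0],[-1,0.007,-0.002,0.148,0,0,0],[-1,0.007,-0.002,0.15,0,0,0]]]';python3 -m crank '[[[-1,0,0,0.003,0,0,0],[-1,0,0,0.006,0,0,0],[-1,0,0,0.009,0,0,0],[-1,0,0,0.012,0,0,0],[-1,0,0,0.012,0,0,0]]]'
```

```text
t: 46.5
tool_pos: [0.4629, -0.2167, 0.0139]
orientation: [-2.175, -2.267, 0.0]
force: [-0.0, -0.6, -0.3]
opening: 0.012
gripper_force: 15.0
t: 47.12
tool_pos: [0.4627, -0.2166, 0.0077]
orientation: [-2.175, -2.267, 0.0]
force: [0.1, 1.0, 0.1]
opening: 0.0119
gripper_force: 15.0
```

```bash
python3 -m crank '[[[-0.2,0,0,0.001,0,0,0],[-0.2,0,0,0.001,0,0,0],[-0.2,0,0,0.001,0,0,0],[0,0,0,0,0,0,0],[0,0,0,-0.06,0,0,0]]]'; python3 -m crank '[[[0,0,0,-0.1,0,0,0],[0,0,0,-0.16,0,0,0],[0,-0.05,0,-0.2,0,0,0],[0,-0.1,0,-0.2,0,0,0],[0,-0.1,0,-0.2,0,0,0]]]'; python3 -m crank '[[[0,0,0,0,0,0,0],[0,0,0,0,0,0,0],[0,0,0,0,0,0,0],[0,0,0,0,0,0,0],[0,0,0,0,0,0,0]]]'
cat > chk.py <<'E'
from h import *
s=read_state();C=cam('wrist',s);im=read_camera('wrist')[:,:,::-1].copy();cv2.imwrite('pics/w17.png',im);print(s['tool_pos'])
hsv=cv2.cvtColor(im,cv2.COLOR_BGR2HSV);g=hsv[...,2]
p=proj(C,[.4626,-.2165,.03]);blob(im,C,p,.030,(5,60,60),(30,255,255),25)
for y in np.arange(-.25,.065,.004):
    q=[proj(C,[.4545-.0419*(y+.017)+d,y,.02]) for d in (-.012,-.004,0,.004,.012)]
    if all(0<=a[1]<384 for a in q): print(round(y*1000),[tuple(int(c) for c in hsv[int(a[1]),int(a[0])]) for a in q])
E
python3 chk.py
```

```text
t: 47.75
tool_pos: [0.4607, -0.2154, 0.0357]
orientation: [-2.171, -2.263, 0.002]
force: [-1.3, -0.2, 0.3]
opening: 0.0461
gripper_force: 0.0
t: 48.38
tool_pos: [0.465, -0.2679, 0.1382]
orientation: [2.176, 2.265, -0.0]
force: [-0.1, 1.3, -0.3]
opening: 0.0466
gripper_force: 0.0
t: 49.0
tool_pos: [0.465, -0.2665, 0.1379]
orientation: [-2.174, -2.267, -0.0]
force: [-0.3, 0.3, 0.2]
opening: 0.0467
gripper_force: 0.0
[ 0.46499378 -0.26647369  0.13785454]
blob px 753 [250.2 131.4] centre [ 463.  -216.5] mean [ 463.2 -216.3] size 32.7 24.4 axis 92.4
-250 [(130, 13, 58), (140, 19, 40), (120, 7, 38), (135, 13, 39), (150, 13, 40)]
-246 [(130, 10, 74), (135, 12, 41), (150, 24, 42), (128, 24, 42), (110, 17, 45)]
-242 [(135, 13, 80), (120, 12, 66), (130, 11, 67), (128, 15, 68), (140, 11, 68)]
-238 [(130, 10, 76), (130, 11, 68), (140, 11, 68), (150, 8, 66), (130, 11, 69)]
-234 [(130, 10, 74), (15, 100, 151), (15, 103, 161), (12, 54, 95), (0, 10, 73)]
-230 [(10, 56, 95), (21, 94, 252), (21, 95, 252), (21, 92, 252), (14, 103, 176)]
-226 [(12, 75, 92), (22, 90, 253), (26, 67, 255), (25, 69, 255), (
[... 1823 characters left out ...]
0 [(140, 10, 76), (60, 1, 226), (30, 1, 243), (30, 1, 245), (135, 8, 67)]
-126 [(150, 11, 72), (50, 3, 227), (45, 2, 242), (60, 1, 244), (135, 8, 68)]
-122 [(120, 11, 71), (60, 2, 222), (45, 2, 238), (30, 1, 239), (150, 11, 67)]
-118 [(135, 7, 72), (135, 8, 66), (15, 14, 108), (150, 11, 69), (135, 15, 67)]
-114 [(135, 14, 74), (135, 15, 67), (150, 8, 63), (150, 8, 66), (140, 12, 66)]
-110 [(135, 7, 71), (143, 15, 67), (20, 21, 108), (135, 7, 69), (160, 12, 65)]
-106 [(140, 11, 68), (150, 11, 46), (15, 13, 76), (150, 4, 58), (150, 12, 65)]
-102 [(140, 11, 69), (15, 16, 62), (18, 20, 64), (21, 22, 83), (135, 8, 65)]
-98 [(140, 11, 67), (23, 19, 121), (34, 18, 116), (33, 18, 126), (165, 8, 66)]
```

All distances come out mid-range: 46, 83, 86 and 60 mm. The chock is centred and square in the lane, and the gripper is clear. Handing in.

```bash
python3 -c "
from plant import *
print(close_job())"
```

```text
the job is handed in; nothing more can be done
None
```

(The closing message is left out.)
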